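Lay the two missing hearth tiles in the sloping firing tray

ROBOT

A 6-joint arm with a two-finger parallel gripper is mounted at the origin on a cart in front of the work surface, level with it; the furniture and walls round the work are solid. World frame = base frame: x ahead of the robot, y to its left, z up, the work surface at z = 0. Lengths are in m, angles in degrees, forces in N, time in s.
With the tool pointing down it reaches from about 0.375 to 0.9 m from the base axis. Payload 3.1 kg.
Tool frame: the origin (TCP) lies between the finger pads; the fingertips stand 19 mm ahead of it and the grasp point (between the pads) is the TCP; z points along the fingers, y is the direction in which the jaws open and shut (so a half turn about z gives the same grasp; the last joint's range is limited). The gripper opens to 87 mm and grips with 3 to 60 N. Pads are 19 mm wide; open, the fingers measure 117 mm over their backs; the gripper's body (75 mm by 190 mm) begins 51 mm behind the grasp point.
Start: joints at [62.424, 30.224, 82.088, -0, 67.689, -10.227], TCP at [0.186, 0.597, 0.242] pointing down, gripper open.
Joint ranges: [-176.69, 176.69], [-43.24, 126.21], [12.49, 139.97], [-82, 262], [0, 151.66], [-163.58, 163.58]. Speed limits (degrees/s): [159.86, 159.86, 180, 180, 180, 180].

INTERFACE

Orientations are given as a 3x3 rotation matrix whose columns are the frame's x, y, z axes.
In Python, from rig import bot gives the robot as it stands. The module is installed in compiled form; this text tells all that it offers.
- The arm moves only by the tool play_rows, never from a script. Its argument "increments" is a list of rows, each an object with "dp": the shift along the world's x, y, z in mm, a list of three; "turn": the turn about the world's z in rad. In form: [{"dp": [tx, ty, tz], "turn": turn}, ...]. A call has exactly 5 rows; each row shifts and turns the pose as measured when the row begins; what a row does not reach is not made up. A row lasts 1/10 s, in which the tool goes at most 50 mm and 8.59 degrees, less where a joint would pass 70% of its speed; a pose out of reach is approached as far as the arm can. A call with a gripper value outside its range is refused whole. "claw" is the opening, from 0 (shut) to 1 (fully open), set as the call begins (left out, the last holds). The fingers move at their own pace and stop on an object; the grip force is fixed at half the most. Time passes only in rows, so rows that do not move let the fingers close, or fill a call up. It gives the time, the measured TCP pose, the force and the opening at its end, in the units of the state.
- bot.read_state(): the state, without advancing time (a new reading comes with each control period).
- bot.capture(name): name is "scene" or "top" or "wrist"; returns (picture, depth): 384x512x3 uint8, blue, green, red; 384x512 float32, m along the optical axis (not along the pixel's ray), 0 where there is no reading.
- bot.get_calibration(name): a dict with "K" (3x3 intrinsics, pixels), "k1" (the pictures are not rectified: a ray, as slopes to the right and down, at radius r is drawn at 1 + k1 r^2 times it, then the intrinsics apply), "xyz" and "attitude" of the camera in the world. Camera axes: x right, y up, looking along -z (the intrinsics and any distortion apply to the point x, -y, -z); pixel columns grow to the right and rows downward; lengths in m; the calibration is good to about 2 mm. A picture is of the moment at which its call begins: read the wrist's pose just before it. get_calibration takes no time and is no camera call; for the wrist camera it gives the pose at the moment of the call.
- bot.hand_in(): hands the job in, once; it reports no verdict.
The state is a dict: "time_s": time; "joint_positions": joint angles; "qvel": joint speeds; "tau": joint torques, N m; "position": TCP position; "tcp_rot": TCP orientation; "force": force on the tool from outside, world axes, zero at the start; "moment": the same for the moment, N m; "opening": opening from 0.0 (shut) to 1.0 (fully open).
Only numpy, scipy, OpenCV 4.12 (cv2) and the standard library are available. Lean on these libraries where they do the work, as an engineer would, in place of code of your own. Each camera call takes 0.05 s, during which the arm holds its last target.

TASK

Put the two loose hearth tiles back into the sloping firing tray so that they interlock with each other and with the piece already there, each turned the way that lets it drop flush with the tray's rim. Do not push the plaster model or the polishing tin aside.

Things in the scene. Friction and masses are not known exactly. Their poses are not given: they have to be found in the camera images.
- wide_centre (a point): Centre of the wide hearth tile, a loose grey refractory plate with a lifting rib, lying flat on the worktop, rib up; 22 mm above its underside, axes as for tile_wide. Body 76 mm wide (y -38 to +38 mm); T-shaped tab on the +y edge at x = +16 mm, T-shaped notch in the -y edge at x = -16 mm. 0.15 to 0.31 kg.
- wide_tab (a point): On the wide tile's tab, near its head: x +16, y +53.5, z -15 mm from wide_centre. The tab is 20 mm long: neck 16 mm wide, head 30 mm wide and 9 mm long.
- narrow_centre (a point): Centre of the narrow hearth tile, loose, same material, flat on the worktop, rib up; 22 mm above its underside, axes as for tile_narrow. Body 60 mm wide (y -30 to +30 mm); T-shaped tab on the +y edge at x = -16 mm; the -y edge is straight. 0.13 to 0.25 kg.
- narrow_tab (a point): On the narrow tile's tab, near its head: x -16, y +45.5, z -15 mm from narrow_centre. Same size of tab as on the wide tile.
- tray_floor (a point): Centre of the inner floor (52 mm above the worktop) of the fixed aluminium firing tray on its stand, sloping down at 25 degrees to the robot's right (-y). x up the slope (to the left), y along the tray towards the robot, z out of the floor. Inside 94 (x) by 186 mm (y); walls 6 mm thick, 14 mm high, level with a tile that is home. A like piece without rib is fixed at the near end (y +49 to +93 mm), a T notch in its far edge at x = +16 mm.
- place_wide (a point): Where wide_centre comes to lie when the wide tile is home, next to the fixed piece: (0, 9, 22) mm in the tray_floor frame, and turned like that frame. All gaps round the tiles and tabs are 2 mm.
- place_narrow (a point): Where narrow_centre comes to lie when the narrow tile is home, at the far end of the tray: (0, -61, 22) mm in the tray_floor frame, and turned like that frame.
- notch_wide (a point): Where wide_tab comes to lie, in the fixed piece's notch: (16, 62.5, 7) mm in the tray_floor frame.
- notch_narrow (a point): Where narrow_tab comes to lie, in the wide tile's notch: (-16, -15.5, 7) mm in the tray_floor frame.
- tile_wide: The wide tile. Origin mid-underside; z up, x along the rib, +y towards the edge with the tab. Plate 14 mm thick, 90 mm long (x). The rib is centred: 12 mm wide (y), 56 mm long (x), from 14 to 44 mm above the underside, with a 20 x 64 mm, 2.5 mm high step at its root.
- tile_narrow: The narrow tile. Origin mid-underside; z up, x along the rib, +y towards the edge with the tab. Plate 14 mm thick, 90 mm long (x). The rib is centred: 12 mm wide (y), 56 mm long (x), from 14 to 44 mm above the underside, with a 20 x 64 mm, 2.5 mm high step at its root.
- model_centre (a point): Centre of a loose plaster arch model, 62 x 66 x 28 mm, standing at the back: a bystander.
- tin_centre (a point): Centre of a loose round polishing tin with a blue lid, 64 mm across and 28 mm high, in front on the right: a bystander.
Mind the look-alikes: they are no part of the job. Leave any orange look-alike of the tile_narrow alone.

How it is judged:
By the outcome, as a careful person would: the job done as asked, in the order asked, and still so for the second after the job is handed in, with the robot touching nothing.
It also fails if it takes over 58 s, if anything falls off the work surface, if the arm or the gripper's body presses on something with over 40 N, if the wrist force passes 120 N, or if a joint passes its speed limit or range.

## Working session

There is one attempt and no reset: what is moved stays moved. The work goes in short steps, Python scripts to look and compute and a tool call to move; the robot and the scene stay as the last step left them, time stands still between calls to the robot, and variables do not carry over. Pictures are saved under pics/ and viewed, and the job is handed in when it is done.

Besides the shell and the picture viewer there is one more tool, called after "Call:" by a JSON object that holds its "api" and its "payload", one argument or row to a line. play_rows: Moves the arm, as the interface text tells. Its arguments: {"type":"object","properties":{"increments":{"type":"array"},"claw":{"type":"number"}},"required":["increments"]}

```bash
mkdir -p pics; cat > h.py <<'E'
import numpy as np, cv2
from rig import bot
def cap(n,tag):
    c=bot.get_calibration(n); im,d=bot.capture(n)
    cv2.imwrite(f'pics/{tag}.png',im); np.savez(f'{tag}.npz',im=im,d=d,**{k:np.array(c[k]) for k in('K','k1','xyz','attitude')})
    return im,d,c
def load(tag): return np.load(f'{tag}.npz')
def rays(c,uv):
    K=np.array(c['K'],float);k1=float(c['k1']);uv=np.asarray(uv,float).reshape(-1,1,2)
    s=cv2.undistortPoints(uv,K,np.array([k1,0,0,0,0.]),None,None,None).reshape(-1,2)
    return s
def pts_depth(c,uv,z):
    s=rays(c,uv);z=np.asarray(z).reshape(-1,1)
    p=np.hstack([s[:,:1]*z,-s[:,1:]*z,-z]); return p@np.array(c['attitude']).T+np.array(c['xyz'])
def onplane(c,uv,z0):
    s=rays(c,uv);d=np.c_[s[:,0],-s[:,1],-np.ones(len(s))]@np.array(c['attitude']).T
    o=np.array(c['xyz']);return o+d*((z0-o[2])/d[:,2])[:,None]
def proj(c,P):
    q=(np.asarray(P).reshape(-1,3)-np.array(c['xyz']))@np.array(c['attitude'])
    x=q[:,0]/-q[:,2];y=-q[:,1]/-q[:,2];r=x*x+y*y;f=1+float(c['k1'])*r
    K=np.array(c['K']);return np.c_[K[0,0]*x*f+K[0,2],K[1,1]*y*f+K[1,2]]
def cloud(tag):
    c=load(tag);d=c['d'];v,u=np.mgrid[:384,:512]
    P=pts_depth(c,np.c_[u.ravel(),v.ravel()],d.ravel()).reshape(384,512,3);P[d==0]=np.nan;return c,P
E
python3 - <<'E'
from h import *
for n in('scene','top','wrist'):
    im,d,c=cap(n,n+'0'); print(n,c['xyz'],np.round(c['attitude'],3).tolist(),c['K'],c['k1'],(d>0).mean())
s=bot.read_state();print(s['time_s'],s['opening'],s['tcp_rot'],s['force'])
E
```

```text
scene [-0.19147577 -1.31535792  0.66141382] [[0.84, 0.207, -0.501], [-0.542, 0.344, -0.766], [0.014, 0.916, 0.402]] [[487.77063339   0.         249.22156367]
 [  0.         487.77063339 194.21065904]
 [  0.           0.           1.        ]] 0.04914932071817915 0.9959564208984375
top [ 0.32527204 -0.15634736  1.27571362] [[0.023, 0.98, -0.197], [-1.0, 0.025, 0.007], [0.011, 0.196, 0.98]] [[433.51192561   0.         252.78668829]
 [  0.         433.51192561 188.44410021]
 [  0.           0.           1.        ]] -0.03382807388891753 0.9958699544270834
wrist [0.1236948  0.61575583 0.38550079] [[0.299, -0.927, -0.229], [0.954, 0.289, 0.074], [-0.002, -0.24, 0.971]] [[267.84645547   0.         261.37565271]
 [  0.         267.84645547 191.48467219]
 [  0.           0.           1.        ]] -0.05635425655858688 0.9234161376953125
0.15 0.9999638176753757 [[-9.54508891e-01  2.98181436e-01 -7.80138502e-04]
 [ 2.98182317e-01  9.54507711e-01 -1.52816317e-03]
 [ 2.88978327e-04 -1.69126884e-03 -9.99998528e-01]] [ 0.52476682 -0.11764693  0.307474  ]
```

View pics/top0.png

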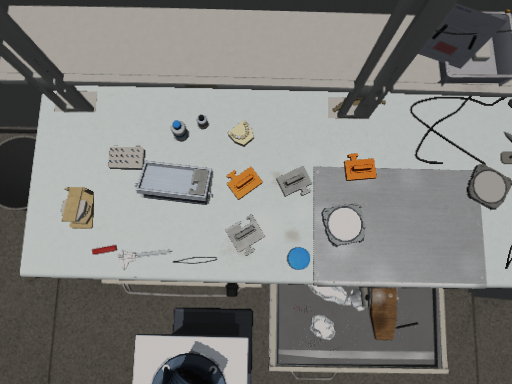

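View pics/scene0.png

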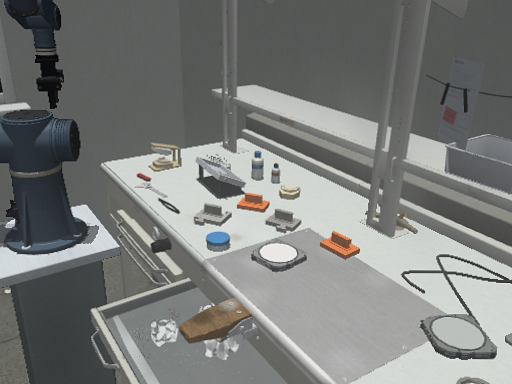

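View pics/wrist0.png

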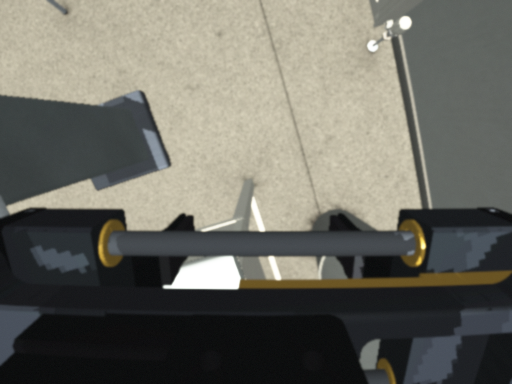

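```bash
python3 - <<'E'
from h import *
c,P=cloud('top0')
print(proj(c,[[0,0,0],[.5,0,0],[.5,.3,0]]))
for uv in [(294,181),(245,234),(150,180),(175,165),(175,198),(145,165),(140,195),(200,170),(200,196),(270,220),(298,258),(240,130),(330,140)]:
    print(uv,np.round(P[uv[1],uv[0]],4))
im=c['im']
cv2.imwrite('pics/top0a.png',cv2.resize(im[150:265,130:330],None,fx=4,fy=4,interpolation=cv2.INTER_CUBIC))
im=load('scene0')['im']
cv2.imwrite('pics/scene0a.png',cv2.resize(im[145:265,150:350],None,fx=4,fy=4,interpolation=cv2.INTER_CUBIC))
E
```

```text
[[188.15622033 393.43521476]
 [196.54915488 213.88112365]
 [ 95.74569283 211.299957  ]]
(294, 181) [ 0.5993 -0.2849  0.0357]
(245, 234) [ 0.4409 -0.1454  0.033 ]
(150, 180) [0.587  0.1317 0.0567]
(175, 165) [0.6354 0.0639 0.0481]
(175, 198) [0.5455 0.066  0.0037]
(145, 165) [0.6321 0.1503 0.0527]
(140, 195) [ 0.5533  0.173  -0.0043]
(200, 170) [ 0.6216 -0.01    0.0512]
(200, 196) [ 0.5391 -0.0174  0.0833]
(270, 220) [ 0.4878 -0.2182 -0.0047]
(298, 258) [ 0.3768 -0.2987  0.0243]
(240, 130) [ 0.7591 -0.1216  0.0143]
(330, 140) [ 0.7402 -0.3997 -0.0026]
```

View pics/top0a.png

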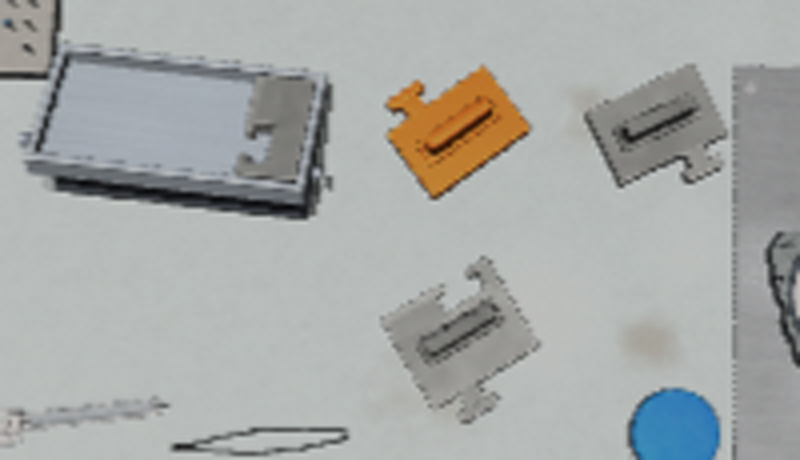

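View pics/scene0a.png

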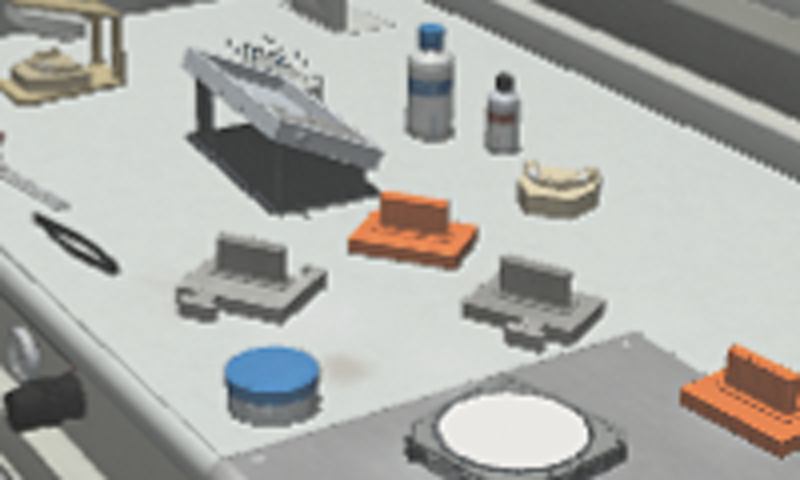

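```bash
python3 - <<'E'
from h import *
c,P=cloud('top0')
f=lambda a:(np.array(a)/4+[130,150])
w=onplane(c,f([(425,350),(495,312)]),.044);n=onplane(c,f([(622,135),(692,105)]),.044)
print('wide rib',w,np.linalg.norm(w[0]-w[1]));print('nar rib',n,np.linalg.norm(n[0]-n[1]))
wc=onplane(c,f([(485,265),(470,415),(385,322),(435,405),(540,345)]),.014);print('wide notchtab,tab',wc)
nc=onplane(c,f([(700,175),(585,112),(622,185),(693,68),(728,132)]),.014);print('nar tab',nc)
# tray floor plane
pu=[(150+i*3,172+j*3) for i in range(13) for j in range(7)]
Q=np.array([P[v,u] for u,v in pu]);m=Q.mean(0);U,S,V=np.linalg.svd(Q-m);nn=V[2]*np.sign(V[2,2]);print(m,nn,np.degrees(np.arccos(nn[2])),np.abs((Q-m)@nn).max())
E
```

```text
wide rib [[ 0.42936724 -0.12101561  0.044     ]
 [ 0.45755599 -0.16998147  0.044     ]] 0.05650010119853446
nar rib [[ 0.58863388 -0.25933615  0.044     ]
 [ 0.61233087 -0.31030143  0.044     ]] 0.05620504959284457
wide notchtab,tab [[ 0.4951006  -0.16220153  0.014     ]
 [ 0.38594119 -0.15399177  0.014     ]
 [ 0.45151764 -0.09044097  0.014     ]
 [ 0.39248666 -0.12856761  0.014     ]
 [ 0.43754853 -0.20355204  0.014     ]]
nar tab [[ 0.56620881 -0.32001514  0.014     ]
 [ 0.61188511 -0.23406122  0.014     ]
 [ 0.55721472 -0.26216151  0.014     ]
 [ 0.64785242 -0.31480053  0.014     ]
 [ 0.59936705 -0.34095529  0.014     ]]
[0.58622294 0.08026956 0.05361518] [ 0.47697345 -0.05688292  0.87707506] 28.708482488711574 0.012005976381695186
```

Call:
{"api": "play_rows", "payload": {
  "increments": [
    {"dp": [32,-35,0],"turn": 0.014},
    {"dp": [32,-35,0],"turn": 0.014},
    {"dp": [32,-35,0],"turn": 0.014},
    {"dp": [32,-35,0],"turn": 0.014},
    {"dp": [32,-35,0],"turn": 0.014}
  ]
}}

```text
time_s: 0.65
position: [0.3451, 0.4197, 0.2391]
tcp_rot: [[-0.977, 0.215, -0.002], [0.215, 0.977, 0.0], [0.002, -0.0, -1.0]]
force: [0.2, 0.4, 0.5]
opening: 0.998
```

Call:
{"api": "play_rows", "payload": {
  "increments": [
    {"dp": [32,-35,0],"turn": 0.014},
    {"dp": [32,-35,0],"turn": 0.014},
    {"dp": [32,-35,0],"turn": 0.014},
    {"dp": [32,-35,0],"turn": 0.014},
    {"dp": [32,-35,0],"turn": 0.014}
  ]
}}

```text
time_s: 1.15
position: [0.5096, 0.2364, 0.2385]
tcp_rot: [[-0.99, 0.143, -0.003], [0.143, 0.99, 0.0], [0.003, -0.0, -1.0]]
force: [-0.3, 0.7, -0.6]
opening: 0.996
```

Call:
{"api": "play_rows", "payload": {
  "increments": [
    {"dp": [32,-35,0],"turn": 0.014},
    {"dp": [32,-35,0],"turn": 0.014},
    {"dp": [32,-35,0],"turn": 0.014},
    {"dp": [32,-35,0],"turn": 0.014},
    {"dp": [32,-35,0],"turn": 0.014}
  ]
}}

```text
time_s: 1.65
position: [0.6742, 0.0527, 0.2371]
tcp_rot: [[-0.997, 0.072, -0.006], [0.072, 0.997, 0.001], [0.006, 0.0, -1.0]]
force: [0.3, -0.1, 0.3]
opening: 0.996
```

```bash
python3 - <<'E'
from h import *
s=bot.read_state();print(s['position'])
im,d,c=cap('wrist','w1')
cv2.imwrite('pics/w1a.png',cv2.resize(im[:210],None,fx=1.56,fy=1.56))
E
```

```text
[0.67416189 0.05271249 0.23706552]
```

View pics/w1a.png

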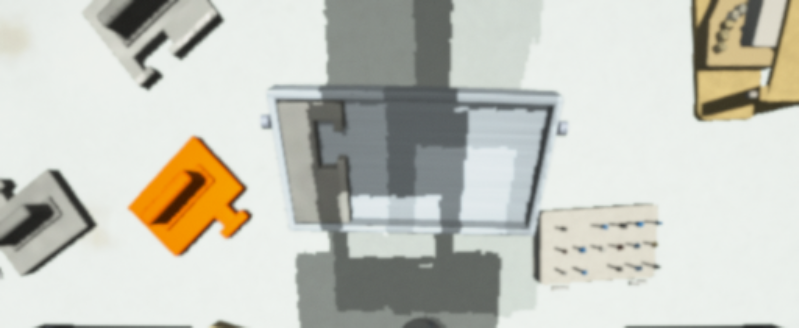

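```bash
python3 - <<'E'
from h import *
im=load('w1')['im']
cv2.imwrite('pics/w1b.png',cv2.resize(im[50:155,168:366],None,fx=4,fy=4,interpolation=cv2.INTER_CUBIC))
E
```

```text
(no output)
```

View pics/w1b.png

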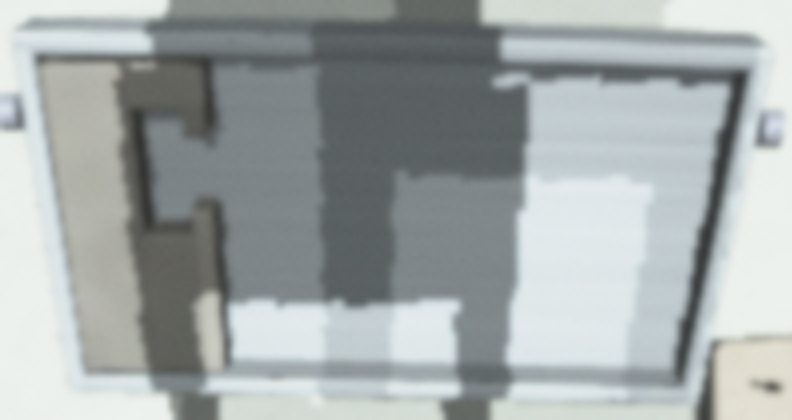

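```bash
cat > tray.py <<'E'
from h import *
def solve(c,obj,img):
    ok,rv,tv=cv2.solvePnP(np.array(obj,float),np.array(img,float),np.array(c['K']),np.array([float(c['k1']),0,0,0,0.]),flags=cv2.SOLVEPNP_SQPNP)
    rv,tv=cv2.solvePnPRefineLM(np.array(obj,float),np.array(img,float),np.array(c['K']),np.array([float(c['k1']),0,0,0,0.]),rv,tv)
    pr=cv2.projectPoints(np.array(obj,float),rv,tv,np.array(c['K']),np.array([float(c['k1']),0,0,0,0.]))[0].reshape(-1,2)
    F=np.diag([1,-1,-1.]);A=np.array(c['attitude'])@F
    return A@cv2.Rodrigues(rv)[0],A@tv.ravel()+np.array(c['xyz']),pr-np.array(img)
E
python3 - <<'E'
from tray import *
c,P=cloud('w1')
f=lambda a:np.array(a,float)/4+[168-.375,50-.375]
img=f([(40,58),(750,72),(690,383),(80,375),(18,22),(768,40),(703,403),(75,392)])
obj=[(.047,.093,.014),(.047,-.093,.014),(-.047,-.093,.014),(-.047,.093,.014),(.053,.099,.014),(.053,-.099,.014),(-.053,-.099,.014),(-.053,.099,.014)]
R,t,e=solve(c,obj,img);print(np.round(R,3),np.round(t,4));print(np.round(e,1).tolist()); print('tilt',np.degrees(np.arccos(R[2,2])),'yaw',np.degrees(np.arctan2(R[1,0],R[0,0])))
# depth plane of floor
m=np.zeros((384,512),bool);m[50+90//4:50+340//4,168+250//4:168+660//4]=1
Q=P[m];Q=Q[~np.isnan(Q[:,0])]
mm=np.median(Q,0);
for k in range(3):
    U,S,V=np.linalg.svd(Q-Q.mean(0),full_matrices=False);n=V[2]*np.sign(V[2,2]);r=(Q-Q.mean(0))@n;Q=Q[np.abs(r)<2.5*r.std()]
print('floor',Q.mean(0),n,np.degrees(np.arccos(n[2])),r.std(),np.degrees(np.arctan2(-n[1],-n[0])))
print('pnp dist of floor', (Q.mean(0)-t)@R[:,2])
# table
m=np.zeros((384,512),bool);m[20:45,380:440]=1;print('table z',np.nanmean(P[m],0))
from h import proj
print(c['xyz'],c['attitude'])
E
```

```text
[[-0.922 -0.09   0.377]
 [ 0.084 -0.996 -0.031]
 [ 0.379  0.003  0.925]] [0.5827 0.064  0.0508]
[[0.5, -1.6], [-0.8, -1.7], [-1.3, 0.8], [2.1, 0.3], [-0.6, 1.3], [1.5, 0.5], [-0.7, 0.3], [-0.8, 0.4]]
tilt 22.256554510635233 yaw 174.79657017521862
floor [0.58446361 0.08237457 0.05398194] [ 0.42430309 -0.04011535  0.90463122] 25.22633921242054 0.0007055155564975146 174.5990770245552
pnp dist of floor 0.003030953605948186
table z [0.49869033 0.26257284 0.00174042]
[0.60979088 0.0572794  0.3822679 ] [[ 7.29524916e-02 -9.69609368e-01 -2.33528599e-01]
 [ 9.97335323e-01  7.10263059e-02  1.66588810e-02]
 [ 4.34066596e-04 -2.34121628e-01  9.72207218e-01]]
```

```bash
python3 - <<'E'
from tray import *
c,P=cloud('w1')
f=lambda a:np.array(a,float)/4+[168-.375,50-.375]
img=f([(40,58),(750,72),(690,383),(80,375),(18,22),(768,40),(703,403),(75,392),(135,110),(150,222)])
th=np.radians(25);ps=np.radians(174.7)
ex=np.array([np.cos(ps)*np.cos(th),np.sin(ps)*np.cos(th),np.sin(th)]);ez=np.array([-np.cos(ps)*np.sin(th),-np.sin(ps)*np.sin(th),np.cos(th)]);ey=np.cross(ez,ex)
q=np.array([0.58446,0.08237,.05398]) # on floor
s=rays(c,img);d=np.c_[s[:,0],-s[:,1],-np.ones(len(s))]@np.array(c['attitude']).T;o=np.array(c['xyz'])
tt=((q+.014*ez-o)@ez)/(d@ez);W=o+d*tt[:,None]
print(np.round(np.c_[(W-q)@ex,(W-q)@ey]*1000,1))
E
```

```text
[[ 45.6 110.7]
 [ 46.  -74. ]
 [-45.7 -75.8]
 [-47.1 113.7]
 [ 54.4 115. ]
 [ 54.  -76.9]
 [-52.6 -81.3]
 [-53.2 116.2]
 [ 32.6  87.4]
 [  1.9  86.6]]
```

Call:
{"api": "play_rows", "payload": {
  "increments": [
    {"dp": [-20,-29,-4],"turn": -0.1},
    {"dp": [-20,-29,-4],"turn": -0.1},
    {"dp": [-20,-29,-4],"turn": -0.1},
    {"dp": [-20,-29,-4],"turn": -0.1},
    {"dp": [-20,-29,-4],"turn": -0.1}
  ]
}}

```text
time_s: 2.2
position: [0.5815, -0.1045, 0.2139]
tcp_rot: [[-0.828, 0.561, 0.003], [0.561, 0.828, -0.006], [-0.006, -0.004, -1.0]]
force: [-0.6, -0.2, -0.6]
opening: 0.999
```

Call:
{"api": "play_rows", "payload": {
  "increments": [
    {"dp": [-20,-29,-4],"turn": -0.1},
    {"dp": [-20,-29,-4],"turn": -0.1},
    {"dp": [-20,-29,-4],"turn": -0.1},
    {"dp": [-20,-29,-4],"turn": -0.1},
    {"dp": [-20,-29,-4],"turn": -0.1}
  ]
}}

```text
time_s: 2.7
position: [0.4757, -0.2531, 0.1922]
tcp_rot: [[-0.439, 0.899, -0.003], [0.899, 0.439, -0.005], [-0.004, -0.005, -1.0]]
force: [0.2, -0.8, -0.2]
opening: 0.997
```

```bash
python3 - <<'E'
from h import *
im,d,c=cap('wrist','w2')
cv2.imwrite('pics/w2a.png',cv2.resize(im[:210],None,fx=1.56,fy=1.56))
E
```

```text
(no output)
```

View pics/w2a.png

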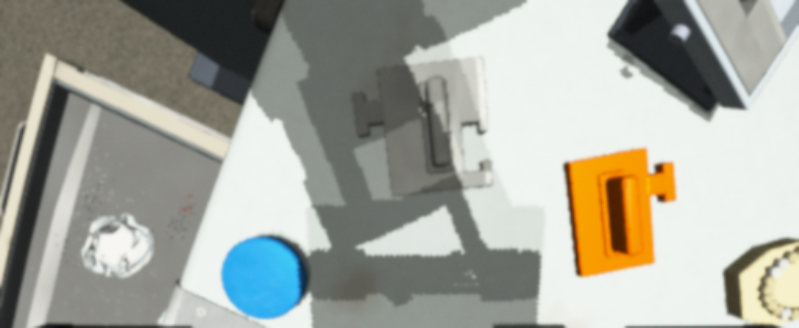

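```bash
cat > rib.py <<'E'
from h import *
def rib(tag,guess,zoff=0,r=.06):
    c,P=cloud(tag)
    near=np.hypot(P[...,0]-guess[0],P[...,1]-guess[1])<r
    ring=(np.hypot(P[...,0]-guess[0],P[...,1]-guess[1])>.065)&(np.hypot(P[...,0]-guess[0],P[...,1]-guess[1])<.1)
    z0=np.nanmedian(P[ring][:,2])
    m=near&(P[...,2]>z0+.034)&(P[...,2]<z0+.055)
    Q=P[m];mc=Q.mean(0);(cx,cy),wh,a=cv2.minAreaRect((Q[:,:2]*1e4).astype(np.float32))
    U,S,V=np.linalg.svd(Q[:,:2]-mc[:2],full_matrices=False)
    print(tag,'table',z0,'rib n',len(Q),'mean',mc,'rect',cx/1e4,cy/1e4,np.array(wh)/10,a,'pca yaw',np.degrees(np.arctan2(V[0,1],V[0,0]))%180)
    m2=near&(P[...,2]>z0+.009)&(P[...,2]<z0+.019)
    return c,P,m,m2
E
python3 - <<'E'
from rib import *
c,P,m,m2=rib('w2',(.4435,-.1455))
im=c['im'].copy();im[m]=(0,0,255);im[m2]=(0,255,0)
cv2.imwrite('pics/w2m.png',cv2.resize(im[20:140,200:340],None,fx=4,fy=4,interpolation=cv2.INTER_NEAREST))
cv2.imwrite('pics/w2b.png',cv2.resize(c['im'][20:140,200:340],None,fx=5,fy=5,interpolation=cv2.INTER_CUBIC))
E
```

```text
rib.py:8: RuntimeWarning: Mean of empty slice.
  Q=P[m];mc=Q.mean(0);(cx,cy),wh,a=cv2.minAreaRect((Q[:,:2]*1e4).astype(np.float32))
  ret = um.true_divide(
Traceback (most recent call last):
  File "rib.py", line 10, in rib
    print(tag,'table',z0,'rib n',len(Q),'mean',mc,'rect',cx/1e4,cy/1e4,np.array(wh)/10,a,'pca yaw',np.degrees(np.arctan2(V[0,1],V[0,0]))%180)
                                                                                                                         ~^^^^^
IndexError: index 0 is out of bounds for axis 0 with size 0
```

```bash
python3 - <<'E'
from rib import *
c,P=cloud('w2')
print(np.isnan(P[...,2]).mean(),proj(c,[.4435,-.1455,.044]))
for u,v in [(278,60),(285,90),(260,80),(240,74),(300,75),(200,20),(400,110)]: print(u,v,c['d'][v,u],P[v,u])
cv2.imwrite('pics/w2b.png',cv2.resize(c['im'][20:140,200:340],None,fx=5,fy=5,interpolation=cv2.INTER_CUBIC))
d=c['d'];print(d.min(),d.max())
E
```

```text
0.07684326171875 [[279.98818773  79.69581667]]
278 60 0.26728812 [ 0.43315186 -0.12956162  0.04492608]
285 90 0.27273604 [ 0.45268921 -0.15265024  0.04666046]
260 80 0.29949343 [ 0.42298718 -0.15103195  0.01555813]
240 74 0.29812732 [ 0.39989453 -0.15504214  0.01544794]
300 75 0.29703358 [ 0.46104067 -0.12658303  0.01651042]
200 20 0.2976729 [ 0.33129468 -0.11964328  0.00056322]
400 110 0.30574828 [ 0.58350446 -0.10781267  0.01615066]
0.0 1.1819532
```

View pics/w2b.png

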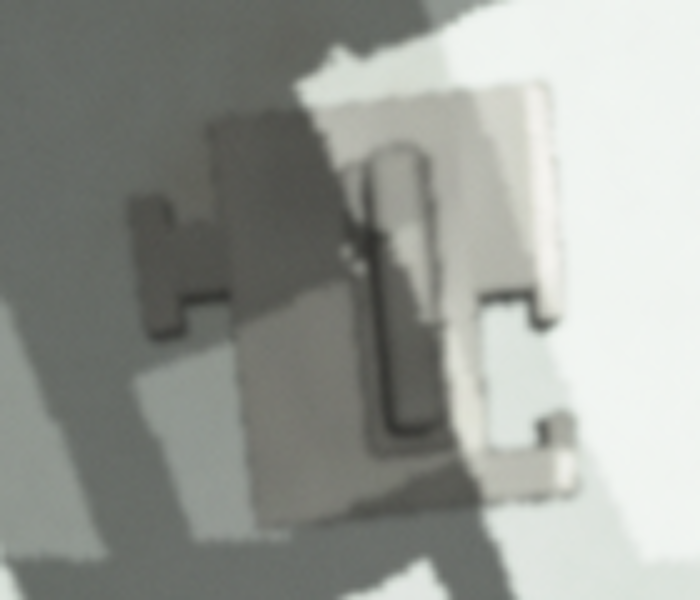

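```bash
sed -i 's/z0=np.nanmedian(P\[ring\]\[:,2\])/z0=np.nanpercentile(P[ring][:,2],20)/' rib.py; python3 - <<'E'
from rib import *
c,P,m,m2=rib('w2',(.4435,-.1455))
# plate corners from picture: cast to z=.014+off
zo=np.nanmedian(P[m][:,2])-.044; print('zo',zo)
f=lambda a:np.array(a,float)/5+[200-.4,20-.4]
W=onplane(c,f([(210,122),(545,83),(578,492),(257,527),(130,200),(150,338)]),.014+zo);print(np.round(W,4),'mean4',W[:4].mean(0))
print([np.degrees(np.arctan2(*(W[i]-W[j])[1::-1])) for i,j in((0,3),(1,2),(1,0),(2,3),(4,5))],[np.linalg.norm(W[i]-W[j]) for i,j in((0,3),(1,2),(1,0),(2,3),(4,5))])
rt=onplane(c,f([(400,145),(412,432)]),.044+zo);print(rt,rt.mean(0),np.degrees(np.arctan2(*(rt[0]-rt[1])[1::-1])))
s=bot.read_state();print(s['position'],np.degrees(np.arctan2(s['tcp_rot'][1][1],s['tcp_rot'][0][1])))
E
```

```text
w2 table 0.0022844806483502626 rib n 687 mean [ 0.44329388 -0.14308163  0.04494916] rect 0.44356796875 -0.1428127197265625 [12.22766418 57.1234314 ] 32.29472351074219 pca yaw 122.27565044778055
zo 0.0011860360478050253
[[ 0.388  -0.1257  0.0152]
 [ 0.4508 -0.086   0.0152]
 [ 0.4989 -0.1603  0.0152]
 [ 0.4353 -0.2004  0.0152]
 [ 0.3788 -0.1481  0.0152]
 [ 0.3952 -0.173   0.0152]] mean4 [ 0.44326903 -0.14310694  0.01518604]
[np.float64(122.29444811634399), np.float64(122.9237405171031), np.float64(32.30588133606031), np.float64(32.191636160906896), np.float64(123.32271191803281)] [np.float64(0.08842459725366368), np.float64(0.08857973799455372), np.float64(0.07425053423998636), np.float64(0.07522352544295183), np.float64(0.029795351789519788)]
[[ 0.42976198 -0.11924844  0.04518604]
 [ 0.45715417 -0.16804813  0.04518604]] [ 0.44345807 -0.14364828  0.04518604] 119.30632375016538
[ 0.47290512 -0.25717066  0.19148384] 25.69457853692639
```

Call:
{"api": "play_rows", "payload": {
  "increments": [
    {"dp": [-7,28,-18],"turn": 0.029},
    {"dp": [-7,28,-18],"turn": 0.029},
    {"dp": [-7,28,-18],"turn": 0.029},
    {"dp": [-6,25,-15],"turn": 0.02},
    {"dp": [0,0,0],"turn": 0}
  ],
  "claw": 0.6
}}

```text
time_s: 3.25
position: [0.4432, -0.1487, 0.1209]
tcp_rot: [[-0.523, 0.852, -0.003], [0.852, 0.523, -0.01], [-0.007, -0.008, -1.0]]
force: [-0.0, -0.2, 0.2]
opening: 0.654
```

```bash
cat > st.py <<'E'
from h import *
s=bot.read_state();print(s['time_s'],np.round(s['position'],4),'tool y yaw',np.degrees(np.arctan2(s['tcp_rot'][1][1],s['tcp_rot'][0][1])),np.round(s['force'],1),s['opening'],np.round(s['joint_positions'],1))
E
python3 st.py
```

```text
3.25 [ 0.4432 -0.1487  0.1209] tool y yaw 31.56182704987826 [-0.  -0.2  0.2] 0.6538597106411954 [-31.9  30.1 110.7  -0.9  39.  -62.8]
```

Call:
{"api": "play_rows", "payload": {
  "increments": [
    {"dp": [0,3,-25],"turn": 0.01},
    {"dp": [0,3,-25],"turn": 0.005},
    {"dp": [0,0,-20],"turn": 0},
    {"dp": [0,0,-8],"turn": 0},
    {"dp": [0,0,0],"turn": 0}
  ]
}}

```text
time_s: 3.75
position: [0.4489, -0.1459, 0.0427]
tcp_rot: [[-0.539, 0.843, 0.008], [0.842, 0.539, -0.017], [-0.019, -0.003, -1.0]]
force: [-0.4, 1.0, -0.0]
opening: 0.601
```

```bash
python3 st.py
```

```text
3.75 [ 0.4489 -0.1459  0.0427] tool y yaw 32.58653380585232 [-0.4  1.  -0. ] 0.6009248267278996 [-31.2  39.4 112.8  -1.4  27.  -62.6]
```

Call:
{"api": "play_rows", "payload": {
  "increments": [
    {"dp": [-5.5,3,-2.5],"turn": 0},
    {"dp": [0,0,0],"turn": 0},
    {"dp": [0,0,0],"turn": 0},
    {"dp": [0,0,0],"turn": 0},
    {"dp": [0,0,0],"turn": 0}
  ]
}}

```text
time_s: 4.25
position: [0.4452, -0.1446, 0.0431]
tcp_rot: [[-0.538, 0.843, 0.013], [0.843, 0.538, -0.021], [-0.025, 0.0, -1.0]]
force: [-1.4, -0.2, -0.4]
opening: 0.602
```

```bash
python3 st.py
```

```text
4.25 [ 0.4452 -0.1446  0.0431] tool y yaw 32.548543396591405 [-1.4 -0.2 -0.4] 0.6017385283696367 [-31.3  39.2 113.6  -1.4  25.9 -62.6]
```

Call:
{"api": "play_rows", "payload": {
  "increments": [
    {"dp": [-2,2,-4],"turn": 0},
    {"dp": [-1,1,-2],"turn": 0},
    {"dp": [0,0,-1],"turn": 0},
    {"dp": [0,0,0],"turn": 0},
    {"dp": [0,0,0],"turn": 0}
  ],
  "claw": 0.3
}}

```text
time_s: 4.75
position: [0.4421, -0.1414, 0.0358]
tcp_rot: [[-0.538, 0.843, 0.014], [0.843, 0.538, -0.021], [-0.026, 0.0, -1.0]]
force: [-0.0, -0.1, -0.1]
opening: 0.317
```

```bash
python3 st.py
```

```text
4.75 [ 0.4421 -0.1414  0.0358] tool y yaw 32.56105199500547 [-0.  -0.1 -0.1] 0.317027062107059 [-31.2  40.  114.3  -1.5  24.4 -62.3]
```

Call:
{"api": "play_rows", "payload": {
  "increments": [
    {"dp": [1,-1.5,4],"turn": 0},
    {"dp": [0,0,0],"turn": 0},
    {"dp": [0,0,0],"turn": 0},
    {"dp": [0,0,0],"turn": 0},
    {"dp": [0,0,0],"turn": 0}
  ]
}}

```text
time_s: 5.25
position: [0.4436, -0.1432, 0.0404]
tcp_rot: [[-0.538, 0.843, 0.015], [0.843, 0.538, -0.022], [-0.026, 0.001, -1.0]]
force: [-0.2, -0.0, -0.6]
opening: 0.304
```

Call:
{"api": "play_rows", "payload": {
  "increments": [
    {"dp": [0,0,0],"turn": 0},
    {"dp": [0,0,0],"turn": 0},
    {"dp": [0,0,0],"turn": 0},
    {"dp": [0,0,0],"turn": 0},
    {"dp": [0,0,0],"turn": 0}
  ],
  "claw": 0
}}

```text
time_s: 5.75
position: [0.4435, -0.1432, 0.0403]
tcp_rot: [[-0.538, 0.843, 0.015], [0.843, 0.538, -0.022], [-0.026, 0.001, -1.0]]
force: [-0.2, -0.5, 0.6]
opening: 0.132
```

```bash
python3 st.py
```

```text
5.75 [ 0.4435 -0.1432  0.0403] tool y yaw 32.55275278472036 [-0.2 -0.5  0.6] 0.13203308770981195 [-31.3  39.5 114.   -1.5  25.2 -62.5]
```

Call:
{"api": "play_rows", "payload": {
  "increments": [
    {"dp": [0,0,5],"turn": 0},
    {"dp": [0,0,20],"turn": 0},
    {"dp": [0,0,30],"turn": 0},
    {"dp": [0,0,30],"turn": 0},
    {"dp": [0,0,25],"turn": 0}
  ]
}}

```text
time_s: 6.25
position: [0.4394, -0.1409, 0.1503]
tcp_rot: [[-0.538, 0.843, 0.003], [0.843, 0.538, -0.015], [-0.014, -0.005, -1.0]]
force: [0.4, -0.3, -2.2]
opening: 0.132
```

```bash
python3 st.py; python3 - <<'E'
from h import *
im,d,c=cap('wrist','w3')
cv2.imwrite('pics/w3a.png',cv2.resize(im,None,fx=1.5,fy=1.5))
E
```

```text
6.25 [ 0.4394 -0.1409  0.1503] tool y yaw 32.5353158426597 [ 0.4 -0.3 -2.2] 0.13173269837600637 [-31.3  26.4 110.5  -0.9  42.5 -63.2]
```

View pics/w3a.png

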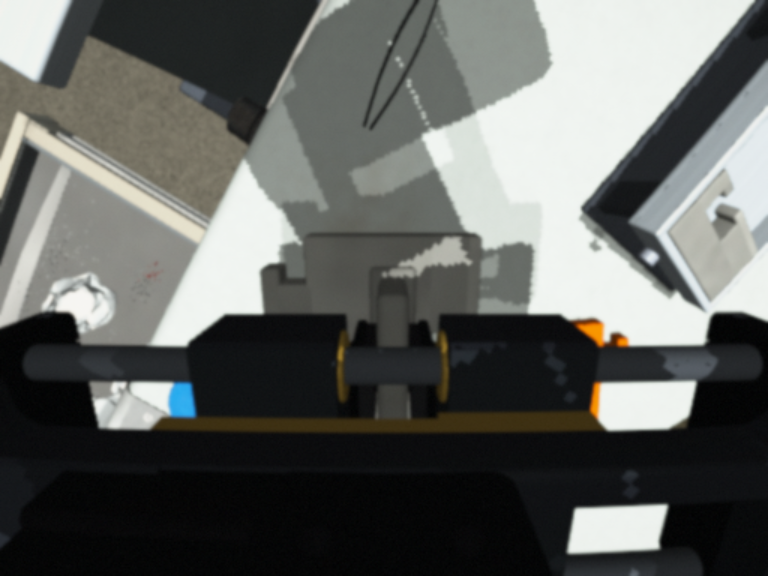

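```bash
python3 - <<'E'
from tray import *
c,P=cloud('w3');s=bot.read_state();R=np.array(s['tcp_rot']);p=np.array(s['position'])
im=c['im'];cv2.imwrite('pics/w3b.png',cv2.resize(im[145:240,160:345],None,fx=4,fy=4,interpolation=cv2.INTER_CUBIC))
for u,v in [(225,165),(300,190),(215,190),(310,165),(260,200)]:print(u,v,np.round((P[v,u]-p)@R*1000,1))
cp=(np.array(c['xyz'])-p)@R; print('cam in tool',cp, R.T@np.array(c['attitude']))
E
```

```text
225 165 [ 42.9 -24.2  26.4]
300 190 [26.4 23.8 27. ]
215 190 [ 26.4 -31.4  27. ]
310 165 [42.9 29.5 25.8]
260 200 [27.7 -1.9 -2.1]
cam in tool [ 0.06633734 -0.00058314 -0.14205951] [[-8.92759973e-04  9.71992141e-01  2.35011660e-01]
 [ 9.99993257e-01  3.05896075e-05  3.67224798e-03]
 [ 3.56220726e-03  2.35013354e-01 -9.71985614e-01]]
```

View pics/w3b.png

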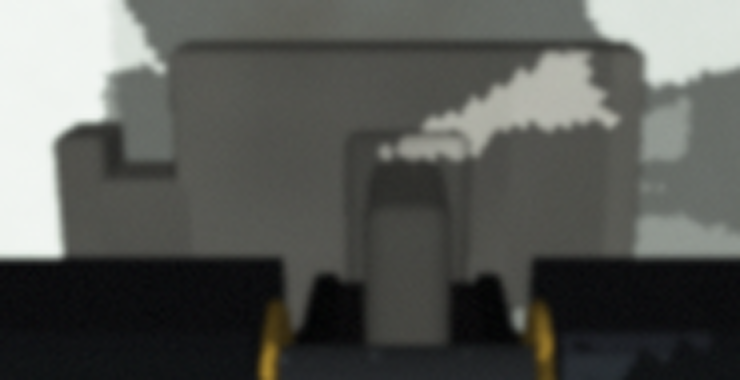

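```bash
python3 - <<'E'
from tray import *
c,P=cloud('w3');s=bot.read_state();R=np.array(s['tcp_rot']);p=np.array(s['position'])
f=lambda a:np.array(a,float)/4+[160-.375,145-.375]
uv=f([(175,120),(640,120),(176,48),(637,48),(400,46),(360,250),(450,250),(350,160),(470,160)])
sl=rays(c,uv);d=np.c_[sl[:,0],-sl[:,1],-np.ones(len(sl))]@np.array(c['attitude']).T@R;o=(np.array(c['xyz'])-p)@R
zz=np.array([26.3]*5+[-3.7]*2+[23.8]*2)/1000
W=o+d*((zz-o[2])/d[:,2])[:,None];print(np.round(W*1000,1))
E
```

```text
[[ 36.7 -38.3  26.3]
 [ 36.7  36.   26.3]
 [ 48.2 -37.6  26.3]
 [ 48.2  34.9  26.3]
 [ 48.5  -2.3  26.3]
 [ 24.2  -7.5  -3.7]
 [ 24.2   4.7  -3.7]
 [ 30.7 -10.2  23.8]
 [ 30.7   8.8  23.8]]
```

```bash
python3 - <<'E'
from tray import *
c,P=cloud('w3');s=bot.read_state();R=np.array(s['tcp_rot']);p=np.array(s['position'])
T=(P-p)@R*1000
for u in (240,300):
    print([tuple(np.round(T[v,u],1)) for v in range(153,162)])
u=262;print([tuple(np.round(T[v,u],1)) for v in range(180,206,2)])
for v in (170,178): print([ (u,tuple(np.round(T[v,u],1))) for u in list(range(200,206))+list(range(317,323))])
E
```

```text
[(np.float64(38.5), np.float64(-25.0), np.float64(152.1)), (np.float64(37.5), np.float64(-25.0), np.float64(151.8)), (np.float64(48.2), np.float64(-15.4), np.float64(36.1)), (np.float64(48.0), np.float64(-15.0), np.float64(31.0)), (np.float64(47.9), np.float64(-14.6), np.float64(26.4)), (np.float64(47.1), np.float64(-14.8), np.float64(28.1)), (np.float64(46.7), np.float64(-14.6), np.float64(26.1)), (np.float64(45.8), np.float64(-14.8), np.float64(27.8)), (np.float64(45.3), np.float64(-14.7), np.float64(26.8))]
[(np.float64(38.6), np.float64(40.5), np.float64(151.4)), (np.float64(37.6), np.float64(40.4), np.float64(150.8)), (np.float64(48.2), np.float64(24.4), np.float64(35.9)), (np.float64(48.1), np.float64(23.6), np.float64(30.2)), (np.float64(47.7), np.float64(23.4), np.float64(28.4)), (np.float64(47.3), np.float64(23.1), np.float64(26.5)), (np.float64(46.7), np.float64(23.0), np.float64(25.6)), (np.float64(45.9), np.float64(23.3), np.float64(27.4)), (np.float64(45.4), np.float64(23.1), np.float64(26.1))]
[(np.float64(33.6), np.float64(-0.8), np.float64(24.3)), (np.float64(32.4), n
[... 1485 characters left out ...]
201, (np.float64(10.9), np.float64(-69.2), np.float64(151.6))), (202, (np.float64(10.9), np.float64(-68.0), np.float64(151.3))), (203, (np.float64(34.2), np.float64(-39.0), np.float64(28.1))), (204, (np.float64(34.5), np.float64(-38.1), np.float64(26.6))), (205, (np.float64(34.6), np.float64(-37.3), np.float64(26.1))), (317, (np.float64(34.4), np.float64(34.5), np.float64(26.7))), (318, (np.float64(34.5), np.float64(35.0), np.float64(26.2))), (319, (np.float64(34.4), np.float64(35.8), np.float64(27.0))), (320, (np.float64(34.3), np.float64(36.6), np.float64(27.4))), (321, (np.float64(11.0), np.float64(64.7), np.float64(150.8))), (322, (np.float64(11.0), np.float64(65.9), np.float64(150.9)))]
```

```bash
python3 - <<'E'
from tray import *
for tag in('w1','w2','w3'):
    c,P=cloud(tag);A=np.array(c['attitude']);o=np.array(c['xyz'])
    m=(np.abs(P[...,2])<.012)&(c['im'].min(2)>100)&(P[...,0]>.35);
    Q=P[m]
    for k in range(4):
        U,S,V=np.linalg.svd(Q-Q.mean(0),full_matrices=False);n=V[2]*np.sign(V[2,2]);r=(Q-Q.mean(0))@n;Q=Q[np.abs(r)<2.5*r.std()]
    # normal in cam frame, measured vs true
    nc=A.T@n; tc=A.T@np.array([0,0,1.])
    print(tag,len(Q),Q.mean(0),n,'rot err about cam axes (deg)',np.degrees(np.cross(nc,tc)),'std',r.std(), 'height at cam nadir',((Q.mean(0)-o)@n)*-1, o[2])
E
```

```text
w1 73802 [0.60197253 0.04659053 0.00165828] [7.69530975e-04 7.81208483e-06 9.99999704e-01] rot err about cam axes (deg) [-0.04394074 -0.00356561 -0.00083903] std 0.0007472580852740984 height at cam nadir 0.3806155978093621 0.38226789504752934
w2 49703 [ 0.53474752 -0.16512011  0.00162262] [7.85048321e-04 9.42242467e-04 9.99999248e-01] rot err about cam axes (deg) [ 0.02882307 -0.06217805 -0.01551968] std 0.0007355022855669931 height at cam nadir 0.33501866147041415 0.33673685737936065
w3 41217 [ 0.49558665 -0.02977048  0.00156957] [ 7.91660355e-04 -4.70218168e-05  9.99999686e-01] rot err about cam axes (deg) [-0.02664515 -0.03555655 -0.00951033] std 0.0006847150589341803 height at cam nadir 0.2925657818632916 0.29420560695175435
```

```bash
python3 - <<'E'
from tray import *
c,P=cloud('w3');s=bot.read_state();R=np.array(s['tcp_rot']);p=np.array(s['position'])
T=(P-p)@R*1000
m=np.zeros((384,512),bool);m[160:205,206:244]=1;m[160:205,282:316]=1;m&=(T[...,2]>20)&(T[...,2]<34)
Q=T[m];
for k in range(4):
    co,*_=np.linalg.lstsq(np.c_[Q[:,:2],np.ones(len(Q))],Q[:,2],rcond=None);r=Q[:,2]-np.c_[Q[:,:2],np.ones(len(Q))]@co;Q=Q[np.abs(r)<2.5*r.std()]
print(co,np.degrees(co[:2]),r.std(),len(Q))
E
```

```text
[-3.25373951e-02  3.04366040e-03  2.78893929e+01] [-1.86425542  0.1743889 ] 0.5831867905903494 3175
```

```bash
cat > geo.py <<'E'
from tray import *
th=np.radians(25);ps=np.radians(174.7)
ex=np.array([np.cos(ps)*np.cos(th),np.sin(ps)*np.cos(th),np.sin(th)]);ez=np.array([-np.cos(ps)*np.sin(th),-np.sin(ps)*np.sin(th),np.cos(th)]);ey=np.cross(ez,ex)
RT=np.c_[ex,ey,ez]
t0=np.array([0.58446,0.08237,.05398])+.0184*ey   # tray origin in camera readings at yaw~85
E
python3 - <<'E'
from geo import *
print('tray0',t0,ex,ey,ez)
rim=t0+RT@[.053,.009,.014];print('rim uphill outer at y=9',rim)
hx=np.array([np.cos(ps),np.sin(ps),0])
tc=rim-hx*.038-ey*(-.0)  # TCP reading; tile y center is -1.2 in tool y = +1.2 tile y
print('TCP horizontal for pretilt, y corr', tc, 'first touch TCP z',rim[2]+.0419)
E
```

```text
tray0 [0.58276038 0.06404867 0.05398   ] [-0.90243305  0.08371618  0.42261826] [-0.09237059 -0.9957247   0.        ] [ 0.42081144 -0.0390375   0.90630779]
rim uphill outer at y=9 [0.53999145 0.05897758 0.08906708]
TCP horizontal for pretilt, y corr [0.57782899 0.05546749 0.08906708] first touch TCP z 0.13096707689077017
```

Call:
{"api": "play_rows", "payload": {
  "increments": [
    {"dp": [14,20,4],"turn": 0.09},
    {"dp": [14,20,4],"turn": 0.09},
    {"dp": [14,20,4],"turn": 0.09},
    {"dp": [14,20,2],"turn": 0.09},
    {"dp": [14,20,0],"turn": 0.09}
  ]
}}

```text
time_s: 6.8
position: [0.5106, -0.0402, 0.169]
tcp_rot: [[-0.857, 0.515, 0.016], [0.515, 0.857, -0.013], [-0.021, -0.003, -1.0]]
force: [-0.2, -0.9, -1.7]
opening: 0.131
```

Call:
{"api": "play_rows", "payload": {
  "increments": [
    {"dp": [14,20,0],"turn": 0.09},
    {"dp": [14,20,0],"turn": 0.09},
    {"dp": [14,20,0],"turn": 0.09},
    {"dp": [14,20,0],"turn": 0.09},
    {"dp": [5,8,0],"turn": 0.04}
  ]
}}

```text
time_s: 7.3
position: [0.571, 0.0537, 0.1659]
tcp_rot: [[-0.993, 0.121, 0.014], [0.121, 0.993, -0.005], [-0.014, -0.003, -1.0]]
force: [0.5, -0.2, -2.0]
opening: 0.137
```

```bash
python3 st.py
```

```text
7.3 [0.571  0.0537 0.1659] tool y yaw 83.03242831032584 [ 0.5 -0.2 -2. ] 0.13735206504949077 [ -5.7  31.7  94.3  -0.2  53.2 -88.6]
```

Call:
{"api": "play_rows", "payload": {
  "increments": [
    {"dp": [4,2,-6],"turn": 0.015},
    {"dp": [3,1.5,-8],"turn": 0.014},
    {"dp": [0,0,-6],"turn": 0},
    {"dp": [0,0,-4],"turn": 0},
    {"dp": [0,0,0],"turn": 0}
  ]
}}

```text
time_s: 7.8
position: [0.5751, 0.0559, 0.1374]
tcp_rot: [[-0.996, 0.093, 0.007], [0.093, 0.996, -0.005], [-0.007, -0.005, -1.0]]
force: [0.1, -0.0, -2.4]
opening: 0.137
```

```bash
python3 st.py;  python3 - <<'E'
from h import *
im,d,c=cap('wrist','w4')
cv2.imwrite('pics/w4a.png',cv2.resize(im[60:230,100:440],None,fx=2.3,fy=2.3,interpolation=cv2.INTER_CUBIC))
E
```

```text
7.8 [0.5751 0.0559 0.1374] tool y yaw 84.64112003412201 [ 0.1 -0.  -2.4] 0.13692954588597944 [ -5.4  34.5  94.6  -0.3  50.6 -89.8]
```

View pics/w4a.png

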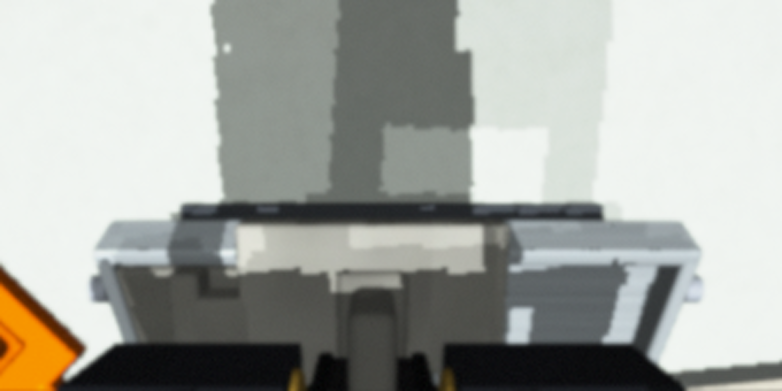

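Call:
{"api": "play_rows", "payload": {
  "increments": [
    {"dp": [0,0,-3],"turn": 0},
    {"dp": [0,0,-3],"turn": 0},
    {"dp": [0,0,-3],"turn": 0},
    {"dp": [0,0,-3],"turn": 0},
    {"dp": [0,0,0],"turn": 0}
  ]
}}

```text
time_s: 8.35
position: [0.576, 0.0548, 0.1264]
tcp_rot: [[-0.995, 0.095, 0.01], [0.095, 0.995, -0.006], [-0.01, -0.005, -1.0]]
force: [-0.6, 0.2, -0.5]
opening: 0.136
```

```bash
python3 st.py
```

```text
8.35 [0.576  0.0548 0.1264] tool y yaw 84.53659192567855 [-0.6  0.2 -0.5] 0.13626584356475954 [ -5.5  35.4  95.   -0.4  49.  -89.8]
```

Call:
{"api": "play_rows", "payload": {
  "increments": [
    {"dp": [0,0,-2],"turn": 0},
    {"dp": [0,0,-2],"turn": 0},
    {"dp": [0,0,-2],"turn": 0},
    {"dp": [0,0,-1],"turn": 0},
    {"dp": [0,0,0],"turn": 0}
  ]
}}

```text
time_s: 8.85
position: [0.5778, 0.0547, 0.1245]
tcp_rot: [[-0.995, 0.094, 0.015], [0.094, 0.996, -0.007], [-0.016, -0.005, -1.0]]
force: [-0.2, -0.4, -1.6]
opening: 0.134
```

```bash
python3 st.py; cat > tile.py <<'E'
from geo import *
import sys
def tilefit(tag,u0=(206,244),u1=(282,316),v=(150,205),zr=(5,45)):
    c,P=cloud(tag);s=bot.read_state();R=np.array(s['tcp_rot']);p=np.array(s['position'])
    T=(P-p)@R*1000
    m=np.zeros((384,512),bool);m[v[0]:v[1],u0[0]:u0[1]]=1;m[v[0]:v[1],u1[0]:u1[1]]=1;m&=(T[...,2]>zr[0])&(T[...,2]<zr[1])
    Q=P[m]
    for k in range(6):
        U,S,V=np.linalg.svd(Q-Q.mean(0),full_matrices=False);n=V[2]*np.sign(V[2,2]);r=(Q-Q.mean(0))@n;Q=Q[np.abs(r)<max(2*r.std(),.001)]
    print(len(Q),'std',r.std(),'n',n,'tilt',np.degrees(np.arccos(n[2])),'in tray frame (deg roll about x,y)',np.degrees(np.cross(RT.T@n,[0,0,1])), 'tray-h of tile top mm',1000*((Q.mean(0)-t0)@ez),'mean',Q.mean(0))
    return c,P,T,n,Q.mean(0)
E
python3 - <<'E'
from tile import *
im,d,c=cap('wrist','w5')
cv2.imwrite('pics/w5a.png',cv2.resize(im[60:230,100:440],None,fx=2.3,fy=2.3,interpolation=cv2.INTER_CUBIC))
tilefit('w5')
E
```

```text
8.85 [0.5778 0.0547 0.1245] tool y yaw 84.5893489394062 [-0.2 -0.4 -1.6] 0.13392332173130342 [ -5.5  35.6  95.   -0.4  48.5 -89.8]
3181 std 0.00048486012987021234 n [ 0.07787722 -0.00331966  0.99695743] tilt 4.470623108283996 in tray frame (deg roll about x,y) [ -0.22277177 -20.09795737   0.        ] tray-h of tile top mm 28.888390056606706 mean [0.54665543 0.05604251 0.102274  ]
```

View pics/w5a.png

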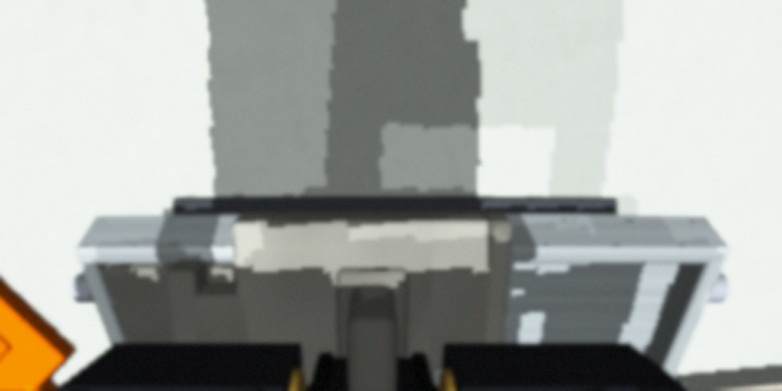

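Call:
{"api": "play_rows", "payload": {
  "increments": [
    {"dp": [0,0,-3],"turn": 0},
    {"dp": [0,0,-3],"turn": 0},
    {"dp": [0,0,-3],"turn": 0},
    {"dp": [0,0,-2],"turn": 0},
    {"dp": [0,0,0],"turn": 0}
  ]
}}

```text
time_s: 9.4
position: [0.5824, 0.0543, 0.1177]
tcp_rot: [[-0.995, 0.094, 0.026], [0.094, 0.996, -0.008], [-0.027, -0.005, -1.0]]
force: [-1.4, -0.0, -0.2]
opening: 0.135
```

```bash
python3 st.py; python3 - <<'E'
from tile import *
im,d,c=cap('wrist','w6')
tilefit('w6')
E
```

```text
9.4 [0.5824 0.0543 0.1177] tool y yaw 84.605430337178 [-1.4 -0.  -0.2] 0.13490398688972727 [ -5.5  36.3  95.   -0.4  47.2 -89.8]
3364 std 0.0004652440273912159 n [ 0.23309608 -0.01786418  0.97228961] tilt 13.519696712079956 in tray frame (deg roll about x,y) [ -0.21448183 -11.40519566   0.        ] tray-h of tile top mm 28.869521577654847 mean [0.54960409 0.0560563  0.10088467]
```

Call:
{"api": "play_rows", "payload": {
  "increments": [
    {"dp": [-1,0,-3],"turn": 0},
    {"dp": [-1,0,-3],"turn": 0},
    {"dp": [-1,0,-2],"turn": 0},
    {"dp": [0,0,-1],"turn": 0},
    {"dp": [0,0,0],"turn": 0}
  ]
}}

```text
time_s: 9.95
position: [0.5855, 0.054, 0.1123]
tcp_rot: [[-0.995, 0.095, 0.041], [0.094, 0.996, -0.009], [-0.042, -0.005, -0.999]]
force: [0.1, -0.3, 0.6]
opening: 0.136
```

```bash
python3 st.py; python3 - <<'E'
from tile import *
im,d,c=cap('wrist','w7')
tilefit('w7')
E
```

```text
9.95 [0.5855 0.054  0.1123] tool y yaw 84.5711572550309 [ 0.1 -0.3  0.6] 0.13601708825169298 [ -5.5  36.7  95.4  -0.4  45.5 -89.8]
3368 std 0.00044560534790552824 n [ 0.33550084 -0.02927837  0.94158481] tilt 19.680568632405762 in tray frame (deg roll about x,y) [-0.10526475 -5.31205303  0.        ] tray-h of tile top mm 28.592623888386704 mean [0.55237262 0.05581951 0.09928348]
```

Call:
{"api": "play_rows", "payload": {
  "increments": [
    {"dp": [-1,0,-3],"turn": 0},
    {"dp": [-1,0,-2],"turn": 0},
    {"dp": [-1,0,-1],"turn": 0},
    {"dp": [0,0,0],"turn": 0},
    {"dp": [0,0,0],"turn": 0}
  ]
}}

```text
time_s: 10.5
position: [0.5872, 0.0538, 0.1084]
tcp_rot: [[-0.994, 0.095, 0.053], [0.095, 0.995, -0.009], [-0.054, -0.004, -0.999]]
force: [-0.7, 0.5, 1.7]
opening: 0.134
```

```bash
python3 st.py; python3 - <<'E'
from tile import *
im,d,c=cap('wrist','w8')
tilefit('w8')
cv2.imwrite('pics/w8a.png',cv2.resize(im[60:230,100:440],None,fx=2.3,fy=2.3,interpolation=cv2.INTER_CUBIC))
E
```

```text
10.5 [0.5872 0.0538 0.1084] tool y yaw 84.54153203766741 [-0.7  0.5  1.7] 0.13447662495903429 [ -5.5  37.   95.8  -0.3  44.2 -89.8]
2356 std 0.00042868294411980973 n [ 0.40931073 -0.03839132  0.91158699] tilt 24.27440916067851 in tray frame (deg roll about x,y) [ 0.02400206 -0.72558253  0.        ] tray-h of tile top mm 28.135249527984733 mean [0.55880966 0.05534763 0.09576969]
```

View pics/w8a.png

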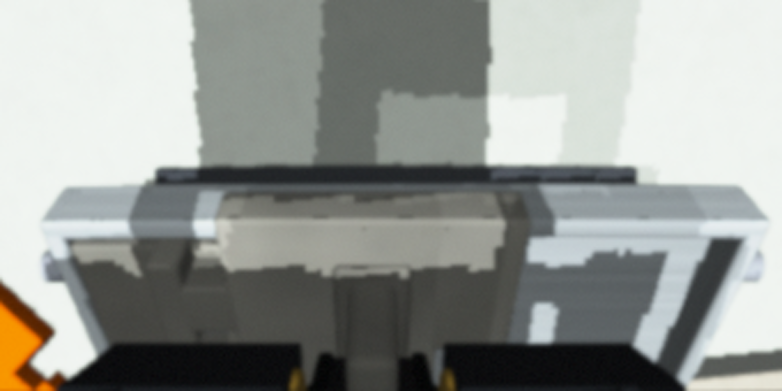

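```bash
cat > ext.py <<'E'
from tile import *
def ext(tag,hlo,hhi,xr=(-60,100),yr=(-120,120)):
    c,P=cloud(tag);X=(P-t0)@RT*1000
    m=(X[...,2]>hlo)&(X[...,2]<hhi)&(X[...,0]>xr[0])&(X[...,0]<xr[1])&(X[...,1]>yr[0])&(X[...,1]<yr[1])
    m=cv2.morphologyEx(m.astype(np.uint8),cv2.MORPH_OPEN,np.ones((3,3)))>0
    Q=X[m];
    return X,m,Q
E
python3 - <<'E'
from ext import *
X,m,Q=ext('w8',24.5,32)
v,u=np.nonzero(m);print(len(Q),u.min(),u.max(),v.min(),v.max())
for vv in range(v.min(),v.max()+1,4):
    k=v==vv;q=Q[k];print(vv,u[k].min(),u[k].max(),np.round([q[:,0].mean(),q[:,1].min(),q[:,1].max(),q[:,2].mean()],1))
E
```

```text
7880 164 330 152 225
152 201 324 [ 61.8 -24.8  43.   24.9]
156 193 330 [ 61.1 -27.7  47.1  27.6]
160 193 330 [ 58.6 -28.2  47.7  27.9]
164 194 329 [ 55.9 -28.1  47.6  28. ]
168 195 328 [ 53.2 -27.9  47.4  28. ]
172 196 327 [ 50.4 -27.7  47.2  28. ]
176 164 326 [ 47.7 -27.5  66.5  28.3]
180 165 325 [ 45.  -27.6  66.5  28.7]
184 166 325 [ 41.8 -27.9  66.6  28.5]
188 167 324 [ 38.7 -27.6  66.8  28.5]
192 168 323 [ 35.4 -27.7  66.9  28.4]
196 170 322 [ 32.2 -27.4  66.7  28.5]
200 170 321 [ 28.7 -27.3  67.6  28.4]
204 171 321 [ 25.2 -27.9  67.3  28.4]
208 172 320 [ 21.7 -27.7  67.8  28.5]
212 231 288 [18.5 -7.3 29.6 29. ]
216 231 288 [13.9 -7.7 30.1 28.2]
220 232 236 [10.4 26.9 29.6 28.6]
224 233 235 [ 6.5 27.9 29.3 28.7]
```

Call:
{"api": "play_rows", "payload": {
  "increments": [
    {"dp": [1,0,3],"turn": 0},
    {"dp": [1,0,3],"turn": 0},
    {"dp": [5,0,-2],"turn": 0},
    {"dp": [5,0,-2],"turn": 0},
    {"dp": [5,0,-2],"turn": 0}
  ]
}}

```text
time_s: 11.05
position: [0.6037, 0.054, 0.1061]
tcp_rot: [[-0.994, 0.095, 0.049], [0.095, 0.995, -0.009], [-0.05, -0.004, -0.999]]
force: [1.1, 0.1, -2.3]
opening: 0.136
```

Call:
{"api": "play_rows", "payload": {
  "increments": [
    {"dp": [0,0,0],"turn": 0},
    {"dp": [0,0,0],"turn": 0},
    {"dp": [0,0,0],"turn": 0},
    {"dp": [0,0,0],"turn": 0},
    {"dp": [0,0,0],"turn": 0}
  ]
}}

```text
time_s: 11.55
position: [0.6041, 0.0539, 0.1049]
tcp_rot: [[-0.994, 0.095, 0.048], [0.095, 0.995, -0.009], [-0.049, -0.004, -0.999]]
force: [0.1, -0.0, -1.6]
opening: 0.137
```

```bash
python3 st.py; cat > look.py <<'E'
from ext import *
import sys
tag=sys.argv[1]
im,d,c=cap('wrist',tag)
cv2.imwrite(f'pics/{tag}a.png',cv2.resize(im[60:230,100:440],None,fx=2.3,fy=2.3,interpolation=cv2.INTER_CUBIC))
c,P,T,n,mean=tilefit(tag)
h=1000*((mean-t0)@ez)
X,m,Q=ext(tag,h-3,h+3)
v,u=np.nonzero(m)
for vv in range(v.min(),v.max()+1,4):
    k=v==vv
    if k.sum()<20: continue
    q=Q[k];print(vv,u[k].min(),u[k].max(),np.round([q[:,0].mean(),q[:,1].min(),q[:,1].max(),q[:,2].mean()],1))
E
python3 look.py w9
```

```text
11.55 [0.6041 0.0539 0.1049] tool y yaw 84.54859608613063 [ 0.1 -0.  -1.6] 0.13738847180371094 [ -5.3  38.3  93.1  -0.3  45.8 -89.7]
2424 std 0.000439797774975579 n [ 0.40894819 -0.0359806   0.911848  ] tilt 24.238006142747274 in tray frame (deg roll about x,y) [-0.11161316 -0.7622114   0.        ] tray-h of tile top mm 32.07153550488944 mean [0.57538003 0.05535238 0.09241925]
156 196 330 [ 44.3 -29.4  43.9  31.7]
160 194 329 [ 41.9 -29.4  45.1  31.9]
164 194 329 [ 39.2 -30.1  45.8  31.9]
168 195 328 [ 36.4 -29.5  45.7  31.8]
172 196 327 [ 33.6 -29.3  45.4  32. ]
176 164 326 [ 30.9 -29.6  64.7  32.2]
180 165 325 [ 28.2 -29.1  64.6  32.5]
184 166 325 [ 24.9 -29.9  65.   32.2]
188 167 324 [ 21.7 -29.3  65.   32.1]
192 168 323 [ 18.6 -29.5  65.4  32.2]
196 170 322 [ 15.3 -29.1  64.7  32.2]
200 173 320 [ 12.  -28.3  63.6  32.3]
204 171 320 [  8.5 -28.9  66.   32.3]
208 172 320 [  5.  -29.5  66.1  32.4]
212 231 288 [ 1.7 -9.  27.9 32.7]
```

View pics/w9a.png

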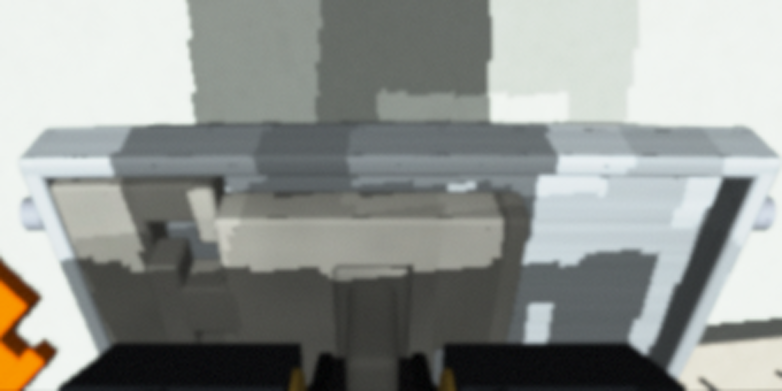

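```bash
python3 - <<'E'
from ext import *
c=load('w9');im=c['im']
cv2.imwrite('pics/w9b.png',cv2.resize(im[110:225,105:225],None,fx=5,fy=5,interpolation=cv2.INTER_CUBIC))
cv2.imwrite('pics/w9c.png',cv2.resize(im[110:225,310:445],None,fx=5,fy=5,interpolation=cv2.INTER_CUBIC))
E
```

```text
(no output)
```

View pics/w9b.png

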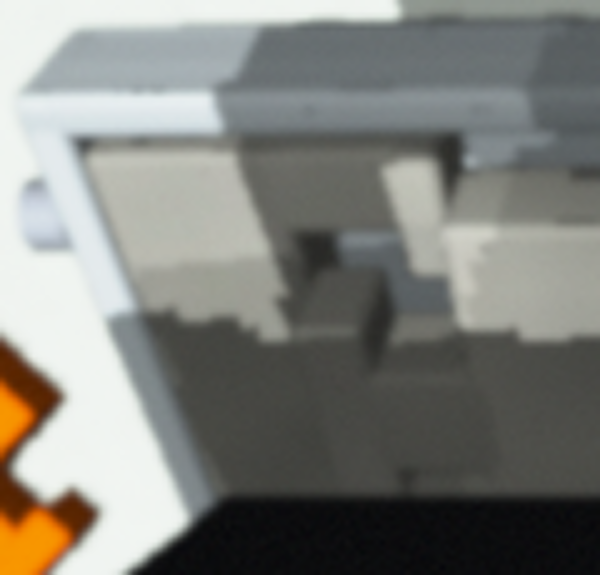

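View pics/w9c.png

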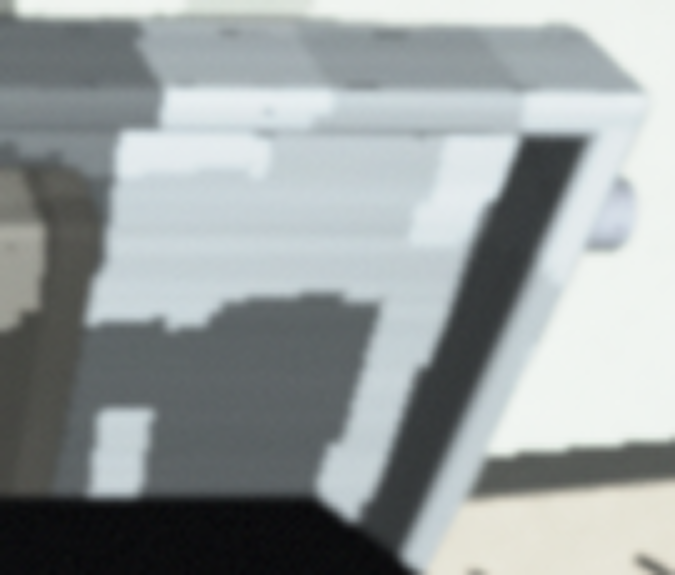

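```bash
python3 - <<'E'
from ext import *
c=load('w9')
L=np.array([(25,95),(80,140),(200,495),(438,160)],float)/5+[105-.4,110-.4]
Rr=np.array([(642,95),(590,137),(405,545)],float)/5+[310-.4,110-.4]
uv=np.r_[L,Rr];s=rays(c,uv);d=np.c_[s[:,0],-s[:,1],-np.ones(len(s))]@c['attitude'].T;o=c['xyz']
tt=((t0+.014*ez-o)@ez)/(d@ez);print(np.round((o+d*tt[:,None]-t0)@RT*1000,1))
X=ext('w9',11,17,(-50,60))
XX=X[0]
for v in (132,135,139,145): print(v,np.round(XX[v,200],1),np.round(XX[v,330],1))
E
```

```text
[[ 52.4  97.2  14. ]
 [ 46.3  92.6  14. ]
 [-14.2  95.7  14. ]
 [ 43.   49.6  14. ]
 [ 52.1 -95.9  14. ]
 [ 46.3 -91.8  14. ]
 [-25.7 -91.8  14. ]]
132 [49.2 44.  13.7] [ 49.7 -31.7  15. ]
135 [47.  44.4 13.3] [ 46.9 -32.4  13.6]
139 [36.5 48.4  0.1] [ 36.2 -36.7   0. ]
145 [45.7 43.  22.4] [ 31.6 -37.5   0. ]
```

Call:
{"api": "play_rows", "payload": {
  "increments": [
    {"dp": [-1,-0.5,-1],"turn": 0},
    {"dp": [-1,-0.5,-2],"turn": 0},
    {"dp": [-1,0,-2],"turn": 0},
    {"dp": [-1,0,-2],"turn": 0},
    {"dp": [0,0,0],"turn": 0}
  ]
}}

```text
time_s: 12.1
position: [0.5995, 0.0528, 0.0975]
tcp_rot: [[-0.994, 0.095, 0.048], [0.095, 0.995, -0.009], [-0.049, -0.004, -0.999]]
force: [-0.2, 1.2, -3.0]
opening: 0.135
```

```bash
python3 st.py; python3 look.py w10
```

```text
12.1 [0.5995 0.0528 0.0975] tool y yaw 84.54729031985875 [-0.2  1.2 -3. ] 0.13503464161430787 [ -5.5  38.7  94.   -0.3  44.5 -89.8]
2433 std 0.00042798088978910986 n [ 0.41132921 -0.03643189  0.91075847] tilt 24.38962160343971 in tray frame (deg roll about x,y) [-0.09846778 -0.61055256  0.        ] tray-h of tile top mm 23.495891079683997 mean [0.57073002 0.05430803 0.08507115]
153 198 329 [ 46.  -27.6  44.5  21.2]
157 193 330 [ 44.8 -27.9  47.3  23.2]
161 194 329 [ 42.2 -27.9  46.8  23.4]
165 195 328 [ 39.5 -27.9  46.9  23.4]
169 195 328 [ 36.7 -28.6  47.4  23.4]
173 173 327 [ 33.9 -28.2  61.4  23.4]
177 164 326 [ 31.3 -28.1  66.2  23.8]
181 165 325 [ 28.5 -27.9  66.8  24. ]
185 166 324 [ 25.1 -27.8  67.   23.6]
189 167 324 [ 22.  -28.4  67.2  23.7]
193 169 323 [ 18.9 -27.8  66.4  23.8]
197 170 322 [ 15.5 -28.   66.6  23.8]
201 170 321 [ 12.1 -28.   67.1  23.7]
205 171 320 [  8.7 -27.6  67.7  23.9]
209 231 292 [  5.3 -10.   29.2  24.1]
```

View pics/w10a.png

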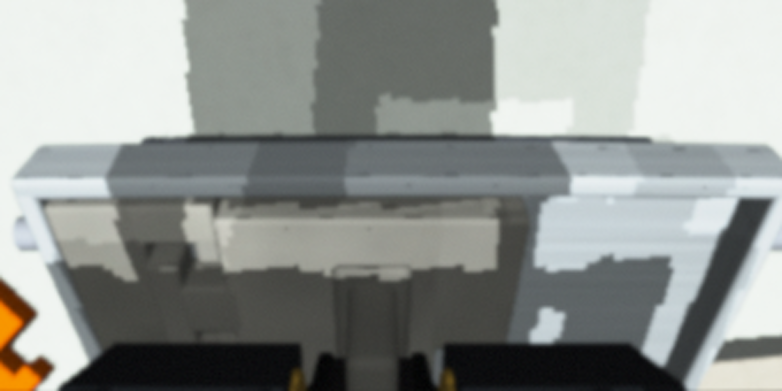

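Call:
{"api": "play_rows", "payload": {
  "increments": [
    {"dp": [-0.4,0.1,-1.5],"turn": 0},
    {"dp": [-0.6,0.1,-1.5],"turn": 0},
    {"dp": [-0.6,0,-1.5],"turn": 0},
    {"dp": [-0.6,0,-1.5],"turn": 0},
    {"dp": [0,0,0],"turn": 0}
  ]
}}

```text
time_s: 12.65
position: [0.5974, 0.0531, 0.0912]
tcp_rot: [[-0.994, 0.095, 0.048], [0.095, 0.995, -0.009], [-0.049, -0.004, -0.999]]
force: [0.6, 0.2, -2.0]
opening: 0.137
```

```bash
python3 st.py; python3 look.py w11
```

```text
12.65 [0.5974 0.0531 0.0912] tool y yaw 84.54327726693691 [ 0.6  0.2 -2. ] 0.13691377664237014 [ -5.5  39.1  94.5  -0.3  43.5 -89.8]
2422 std 0.00041997558597273415 n [ 0.41075066 -0.03594513  0.91103888] tilt 24.350685793426344 in tray frame (deg roll about x,y) [-0.12317625 -0.64959134  0.        ] tray-h of tile top mm 16.824595886811615 mean [0.56862383 0.05445616 0.07869451]
147 101 420 [ 49.2 -77.3  98.   14.3]
155 193 447 [ 44.8 -95.2  46.9  15.8]
159 118 330 [ 42.7 -28.3  91.   16.5]
163 159 329 [ 40.  -28.3  67.9  16.5]
167 157 443 [ 37.2 -96.9  69.8  16.5]
171 196 439 [ 34.5 -95.8  47.   16.7]
175 164 326 [ 31.7 -27.7  66.7  16.7]
179 158 326 [ 29.1 -28.6  71.7  17.2]
183 145 325 [ 25.7 -28.3  80.2  16.7]
187 145 324 [ 22.7 -27.7  81.5  16.8]
191 156 323 [ 19.6 -27.7  75.4  16.9]
195 122 427 [ 16.3 -96.   98.3  16.9]
199 139 321 [ 13.1 -27.4  88.3  17.1]
203 129 422 [  9.4 -95.7  95.9  16.8]
207 131 320 [  5.7 -27.8  96.1  16.7]
211 139 291 [ 2.3 -9.3 92.  17. ]
```

Call:
{"api": "play_rows", "payload": {
  "increments": [
    {"dp": [-0.4,0,-1],"turn": 0},
    {"dp": [-0.4,0,-1],"turn": 0},
    {"dp": [-0.4,0,-1],"turn": 0},
    {"dp": [0,0,0],"turn": 0},
    {"dp": [0,0,0],"turn": 0}
  ]
}}

```text
time_s: 13.2
position: [0.5969, 0.053, 0.0887]
tcp_rot: [[-0.994, 0.095, 0.05], [0.095, 0.995, -0.009], [-0.051, -0.004, -0.999]]
force: [0.1, 0.0, -1.4]
opening: 0.134
```

```bash
python3 st.py; python3 look.py w12 | head -1
```

```text
13.2 [0.5969 0.053  0.0887] tool y yaw 84.53618927572641 [ 0.1  0.  -1.4] 0.1342342741546163 [ -5.5  39.3  94.8  -0.3  43.  -89.8]
2395 std 0.00042820836039998505 n [ 0.4092485  -0.03733829  0.91165866] tilt 24.264417595923412 in tray frame (deg roll about x,y) [-0.03574471 -0.73558679  0.        ] tray-h of tile top mm 14.32700528833123 mean [0.56825565 0.05433787 0.07610458]
```

View pics/w12a.png

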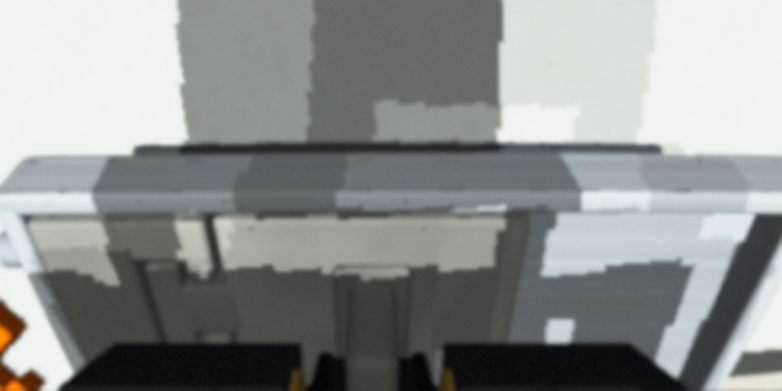

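Call:
{"api": "play_rows", "payload": {
  "increments": [
    {"dp": [0,0,0],"turn": 0},
    {"dp": [0,0,0],"turn": 0},
    {"dp": [0,0,0],"turn": 0},
    {"dp": [0,0,0],"turn": 0},
    {"dp": [0,0,0],"turn": 0}
  ],
  "claw": 0.4
}}

```text
time_s: 13.75
position: [0.5979, 0.0529, 0.0895]
tcp_rot: [[-0.994, 0.095, 0.053], [0.095, 0.995, -0.009], [-0.053, -0.004, -0.999]]
force: [-0.4, -0.5, 0.5]
opening: 0.391
```

Call:
{"api": "play_rows", "payload": {
  "increments": [
    {"dp": [0,0,5],"turn": 0},
    {"dp": [0,0,20],"turn": 0},
    {"dp": [0,0,30],"turn": 0},
    {"dp": [5,0,30],"turn": 0},
    {"dp": [10,0,20],"turn": 0}
  ]
}}

```text
time_s: 14.25
position: [0.6084, 0.0532, 0.1951]
tcp_rot: [[-0.995, 0.095, 0.041], [0.095, 0.995, -0.008], [-0.042, -0.004, -0.999]]
force: [0.0, -0.1, -0.2]
opening: 0.4
```

```bash
python3 st.py; python3 look.py w13 | head -1; python3 - <<'E'
from ext import *
im=load('w13')['im'];cv2.imwrite('pics/w13b.png',cv2.resize(im[:220],None,fx=1.56,fy=1.56))
E
```

```text
14.25 [0.6084 0.0532 0.1951] tool y yaw 84.54340300598469 [ 0.  -0.1 -0.2] 0.4000122265022027 [ -5.4  31.4  88.6  -0.3  57.6 -89.8]tile.py:9: RuntimeWarning: Mean of empty slice.
  U,S,V=np.linalg.svd(Q-Q.mean(0),full_matrices=False);n=V[2]*np.sign(V[2,2]);r=(Q-Q.mean(0))@n;Q=Q[np.abs(r)<max(2*r.std(),.001)]
  ret = um.true_divide(
Traceback (most recent call last):
  File "look.py", line 6, in <module>
    c,P,T,n,mean=tilefit(tag)
                 ~~~~~~~^^^^^
  File "tile.py", line 9, in tilefit
    U,S,V=np.linalg.svd(Q-Q.mean(0),full_matrices=False);n=V[2]*np.sign(V[2,2]);r=(Q-Q.mean(0))@n;Q=Q[np.abs(r)<max(2*r.std(),.001)]
                                                           ~^^^
IndexError: index 2 is out of bounds for axis 0 with size 0
```

View pics/w13b.png

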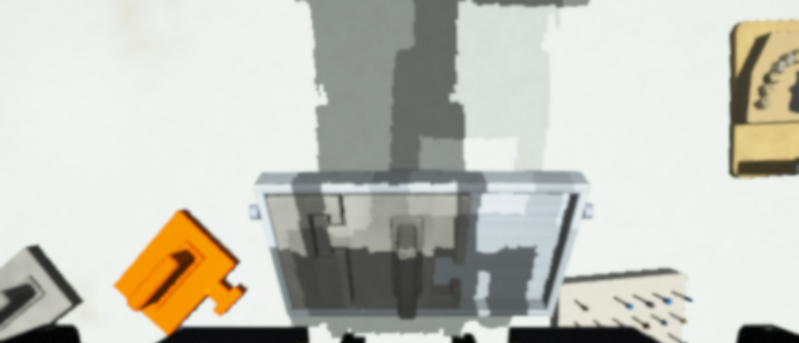

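```bash
python3 - <<'E'
from ext import *
c,P=cloud('w13');X=(P-t0)@RT*1000
def st(x0,x1,y0,y1):
    m=(X[...,0]>x0)&(X[...,0]<x1)&(X[...,1]>y0)&(X[...,1]<y1);return m.sum(),np.round(np.nanmedian(X[m][:,2]),2)
for n,b in dict(tile_up=(25,42,-12,0),tile_up2=(25,42,22,42),tile_dn=(-35,-20,-10,0),tile_dn2=(-35,-20,22,42),fixed=(-30,-5,55,85),floor=(10,40,-80,-50),rimup=(48.5,51.5,-80,80),tab=(10,22,50,64)).items(): print(n,st(*b))
im=c['im'];cv2.imwrite('pics/w13c.png',cv2.resize(im[105:215,155:385],None,fx=3.4,fy=3.4,interpolation=cv2.INTER_CUBIC))
E
```

```text
tile_up (np.int64(498), np.float64(13.76))
tile_up2 (np.int64(789), np.float64(13.68))
tile_dn (np.int64(104), np.float64(13.74))
tile_dn2 (np.int64(190), np.float64(14.0))
fixed (np.int64(506), np.float64(14.0))
floor (np.int64(1436), np.float64(-0.28))
rimup (np.int64(1492), np.float64(13.82))
tab (np.int64(147), np.float64(13.99))
```

View pics/w13c.png

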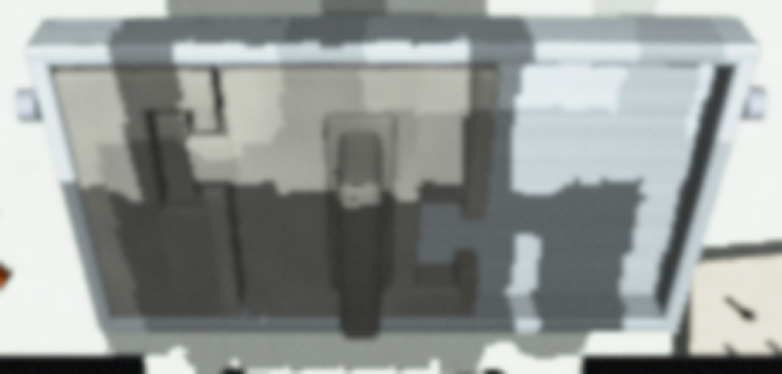

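Call:
{"api": "play_rows", "payload": {
  "increments": [
    {"dp": [3,-40,0],"turn": -0.1},
    {"dp": [3,-40,0],"turn": -0.1},
    {"dp": [3,-40,0],"turn": -0.1},
    {"dp": [3,-40,0],"turn": -0.1},
    {"dp": [3,-40,0],"turn": -0.1}
  ]
}}

```text
time_s: 14.8
position: [0.6279, -0.1468, 0.2011]
tcp_rot: [[-0.822, 0.568, 0.045], [0.567, 0.823, -0.033], [-0.056, -0.002, -0.998]]
force: [0.9, -0.5, 1.0]
opening: 0.398
```

Call:
{"api": "play_rows", "payload": {
  "increments": [
    {"dp": [3,-40,0],"turn": -0.1},
    {"dp": [3,-40,0],"turn": -0.1},
    {"dp": [3,-40,0],"turn": -0.1},
    {"dp": [3,-40,0],"turn": -0.1},
    {"dp": [0,-15,0],"turn": -0.05}
  ]
}}

```text
time_s: 15.3
position: [0.6378, -0.3322, 0.1989]
tcp_rot: [[-0.473, 0.881, 0.024], [0.879, 0.473, -0.05], [-0.056, -0.002, -0.998]]
force: [-0.6, 1.6, -0.4]
opening: 0.401
```

Call:
{"api": "play_rows", "payload": {
  "increments": [
    {"dp": [0,0,0],"turn": 0},
    {"dp": [0,0,0],"turn": 0},
    {"dp": [0,0,0],"turn": 0},
    {"dp": [0,0,0],"turn": 0},
    {"dp": [0,0,0],"turn": 0}
  ]
}}

```text
time_s: 15.8
position: [0.6363, -0.3302, 0.1969]
tcp_rot: [[-0.475, 0.88, 0.021], [0.878, 0.475, -0.047], [-0.051, -0.004, -0.999]]
force: [0.3, 0.4, 0.7]
opening: 0.402
```

```bash
python3 st.py; python3 - <<'E'
from rib import *
im,d,c=cap('wrist','w14')
cv2.imwrite('pics/w14a.png',cv2.resize(im[:210],None,fx=1.56,fy=1.56))
rib('w14',(.6005,-.285))
E
```

```text
15.8 [ 0.6363 -0.3302  0.1969] tool y yaw 28.389922264022697 [0.3 0.4 0.7] 0.40154073951732283 [-35.7  39.2  71.8  -1.6  66.5 -63.5]
w14 table 0.0016818352073881826 rib n 574 mean [ 0.60288266 -0.28480133  0.04509024] rect 0.603182373046875 -0.285611962890625 [12.03324814 55.28436279] 26.65433692932129 pca yaw 116.63829064733622
```

View pics/w14a.png

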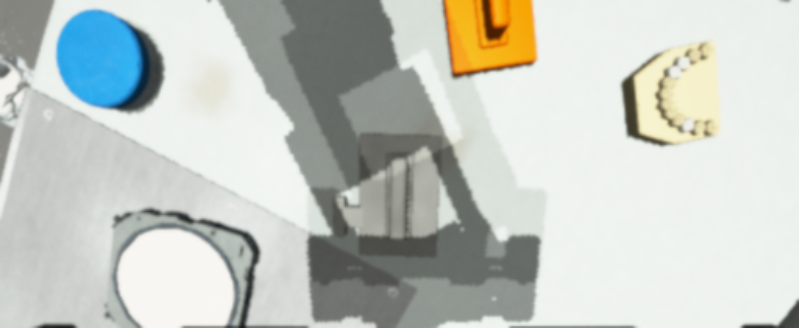

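```bash
python3 - <<'E'
from rib import *
c,P=cloud('w14')
cv2.imwrite('pics/w14b.png',cv2.resize(c['im'][75:175,205:305],None,fx=6,fy=6,interpolation=cv2.INTER_CUBIC))
# plate by depth
z0=.0016
m=(P[...,2]>z0+.009)&(P[...,2]<z0+.05)&(np.hypot(P[...,0]-.603,P[...,1]+.285)<.075)
a=np.radians(116.6);e1=np.array([np.cos(a),np.sin(a)]);e2=np.array([-e1[1],e1[0]])
Q=(P[m][:,:2]-[.6030,-.2853]);x=Q@e1*1000;y=Q@e2*1000
k=np.abs(y)<26;print('x ext',np.percentile(x[k],[.3,99.7]));k=(x>5)&(x<40);print('y ext',np.percentile(y[k],[.3,99.7]));k=(x<-5)&(x>-28);print('tab',np.percentile(y[k],[.3,99.7]))
for lo in (-25,-15,15,25):
    k=(np.abs(y-lo)<3);print(lo,np.percentile(x[k],[.5,99.5]))
E
```

```text
x ext [-44.58849629  44.3221107 ]
y ext [-29.80837507  30.14383803]
tab [-29.77869384  49.23693659]
-25 [-44.85949609  44.14232967]
-15 [-43.76261281  43.86679982]
15 [-44.87392663  44.02352152]
25 [-43.84118064  43.91990866]
```

View pics/w14b.png

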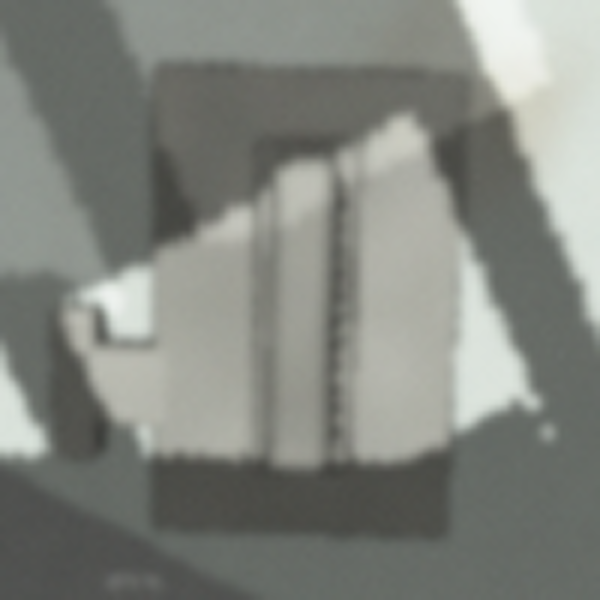

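Call:
{"api": "play_rows", "payload": {
  "increments": [
    {"dp": [-8,11,-20],"turn": -0.01},
    {"dp": [-8,11,-20],"turn": -0.01},
    {"dp": [-8,11,-20],"turn": -0.01},
    {"dp": [-8,11,-20],"turn": 0},
    {"dp": [0,0,-10],"turn": 0}
  ],
  "claw": 0.5
}}

```text
time_s: 16.35
position: [0.6063, -0.2825, 0.1089]
tcp_rot: [[-0.452, 0.892, 0.028], [0.89, 0.453, -0.053], [-0.06, 0.001, -0.998]]
force: [-0.9, 0.7, 0.7]
opening: 0.497
```

```bash
python3 st.py
```

```text
16.35 [ 0.6063 -0.2825  0.1089] tool y yaw 26.912503325585845 [-0.9  0.7  0.7] 0.4973070576615202 [-33.8  41.7  83.4  -2.1  51.9 -59.5]
```

Call:
{"api": "play_rows", "payload": {
  "increments": [
    {"dp": [-1,-1,-20],"turn": 0},
    {"dp": [-1,-1,-20],"turn": 0},
    {"dp": [0,-1,-15],"turn": 0},
    {"dp": [0,0,-5],"turn": 0},
    {"dp": [0,0,0],"turn": 0}
  ]
}}

```text
time_s: 16.85
position: [0.6079, -0.2865, 0.0477]
tcp_rot: [[-0.455, 0.89, 0.033], [0.888, 0.456, -0.056], [-0.065, 0.004, -0.998]]
force: [-0.2, -0.3, -0.9]
opening: 0.498
```

```bash
python3 st.py
```

```text
16.85 [ 0.6079 -0.2865  0.0477] tool y yaw 27.108481674605635 [-0.2 -0.3 -0.9] 0.49806293617724356 [-34.   46.7  84.5  -2.3  45.4 -59.6]
```

Call:
{"api": "play_rows", "payload": {
  "increments": [
    {"dp": [-3,1,-4],"turn": -0.005},
    {"dp": [-1,0.5,-2],"turn": 0},
    {"dp": [0,0,0],"turn": 0},
    {"dp": [0,0,0],"turn": 0},
    {"dp": [0,0,0],"turn": 0}
  ]
}}

```text
time_s: 17.35
position: [0.6057, -0.2863, 0.0445]
tcp_rot: [[-0.449, 0.893, 0.038], [0.891, 0.451, -0.06], [-0.07, 0.006, -0.997]]
force: [-0.1, 1.1, 0.2]
opening: 0.5
```

```bash
python3 st.py
```

```text
17.35 [ 0.6057 -0.2863  0.0445] tool y yaw 26.806385724108733 [-0.1  1.1  0.2] 0.5003262024018387 [-34.1  46.8  85.2  -2.3  44.4 -59.3]
```

Call:
{"api": "play_rows", "payload": {
  "increments": [
    {"dp": [-1.5,1,-2],"turn": 0},
    {"dp": [0,0,-1],"turn": 0},
    {"dp": [0,0,0],"turn": 0},
    {"dp": [0,0,0],"turn": 0},
    {"dp": [0,0,0],"turn": 0}
  ],
  "claw": 0.25
}}

```text
time_s: 17.85
position: [0.6044, -0.2854, 0.0419]
tcp_rot: [[-0.449, 0.892, 0.038], [0.89, 0.451, -0.061], [-0.071, 0.007, -0.997]]
force: [0.1, 0.3, 0.4]
opening: 0.258
```

Call:
{"api": "play_rows", "payload": {
  "increments": [
    {"dp": [0,0,0],"turn": 0},
    {"dp": [0,0,0],"turn": 0},
    {"dp": [0,0,0],"turn": 0},
    {"dp": [0,0,0],"turn": 0},
    {"dp": [0,0,0],"turn": 0}
  ],
  "claw": 0
}}

```text
time_s: 18.35
position: [0.6042, -0.2854, 0.042]
tcp_rot: [[-0.45, 0.892, 0.038], [0.89, 0.451, -0.061], [-0.071, 0.006, -0.997]]
force: [-0.0, -0.1, -0.1]
opening: 0.135
```

```bash
python3 st.py
```

```text
18.35 [ 0.6042 -0.2854  0.042 ] tool y yaw 26.825303802091856 [-0.  -0.1 -0.1] 0.13469987939897007 [-34.1  46.9  85.5  -2.4  43.9 -59.3]
```

Call:
{"api": "play_rows", "payload": {
  "increments": [
    {"dp": [0,0,5],"turn": 0},
    {"dp": [0,0,25],"turn": 0},
    {"dp": [0,10,35],"turn": 0.03},
    {"dp": [0,25,35],"turn": 0.08},
    {"dp": [-2,38,25],"turn": 0.1}
  ]
}}

```text
time_s: 18.85
position: [0.5991, -0.2136, 0.1649]
tcp_rot: [[-0.626, 0.779, 0.041], [0.777, 0.627, -0.049], [-0.064, 0.001, -0.998]]
force: [0.3, 0.4, -0.9]
opening: 0.134
```

Call:
{"api": "play_rows", "payload": {
  "increments": [
    {"dp": [-2,40,0],"turn": 0.1},
    {"dp": [-2,40,0],"turn": 0.1},
    {"dp": [-2,40,0],"turn": 0.1},
    {"dp": [-2,40,0],"turn": 0.1},
    {"dp": [-2,40,0],"turn": 0.1}
  ]
}}

```text
time_s: 19.35
position: [0.5907, -0.0086, 0.1722]
tcp_rot: [[-0.927, 0.367, 0.073], [0.366, 0.93, -0.022], [-0.076, 0.006, -0.997]]
force: [0.0, -0.3, -2.3]
opening: 0.136
```

```bash
python3 st.py
```

```text
19.35 [ 0.5907 -0.0086  0.1722] tool y yaw 68.48126303543414 [ 0.  -0.3 -2.3] 0.1356177415838493 [-11.5  31.2  94.   -0.5  50.4 -79.6]
```

Call:
{"api": "play_rows", "payload": {
  "increments": [
    {"dp": [-3,36,0],"turn": 0.07},
    {"dp": [-3,36,-3],"turn": 0.07},
    {"dp": [-2,34,-5],"turn": 0.07},
    {"dp": [0,20,-6],"turn": 0.05},
    {"dp": [0,0,-6],"turn": 0}
  ]
}}

```text
time_s: 19.85
position: [0.5799, 0.1283, 0.1535]
tcp_rot: [[-0.992, 0.097, 0.077], [0.097, 0.995, 0.001], [-0.077, 0.009, -0.997]]
force: [0.2, -0.7, -1.3]
opening: 0.14
```

Call:
{"api": "play_rows", "payload": {
  "increments": [
    {"dp": [0,0,0],"turn": 0},
    {"dp": [0,0,0],"turn": 0},
    {"dp": [0,0,0],"turn": 0},
    {"dp": [0,0,0],"turn": 0},
    {"dp": [0,0,0],"turn": 0}
  ]
}}

```text
time_s: 20.35
position: [0.5798, 0.1252, 0.1532]
tcp_rot: [[-0.992, 0.101, 0.075], [0.102, 0.995, -0.0], [-0.075, 0.007, -0.997]]
force: [-0.3, 0.4, -2.7]
opening: 0.136
```

```bash
python3 st.py; python3 look.py w15
```

```text
20.35 [0.5798 0.1252 0.1532] tool y yaw 84.18267871494098 [-0.3  0.4 -2.7] 0.136472532183388 [  1.5  32.9  94.5  -0.2  48.2 -82.6]
2390 std 0.0005011431413845738 n [-0.00767004 -0.00414929  0.99996198] tilt 0.49965089920709654 in tray frame (deg roll about x,y) [  0.2773135  -24.59000377   0.        ] tray-h of tile top mm 49.91082207222906 mean [0.55040111 0.12781567 0.12682201]
169 231 304 [ 71.7 -88.2 -41.9  47.3]
173 215 308 [ 69.3 -90.9 -31.3  48.1]
177 215 307 [ 67.3 -90.4 -31.   49.7]
181 216 307 [ 64.9 -90.5 -31.6  50.8]
185 216 304 [ 62.1 -88.6 -31.6  51.5]
189 216 290 [ 59.6 -79.6 -31.3  52.4]
```

View pics/w15a.png

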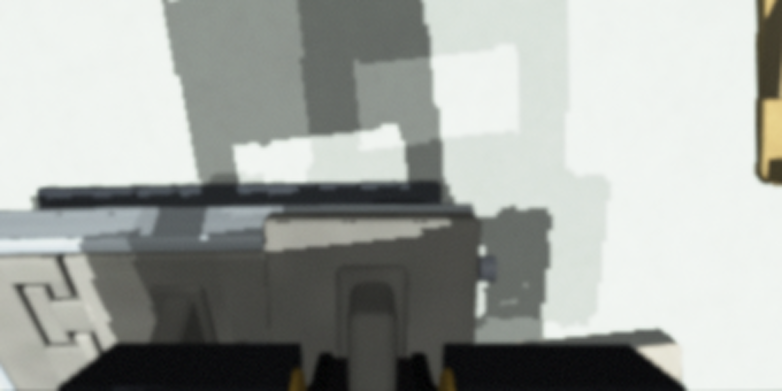

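Call:
{"api": "play_rows", "payload": {
  "increments": [
    {"dp": [0,0.5,-6],"turn": 0.007},
    {"dp": [0,0.5,-6],"turn": 0},
    {"dp": [0,0,-6],"turn": 0},
    {"dp": [0,0,-3],"turn": 0},
    {"dp": [0,0,0],"turn": 0}
  ]
}}

```text
time_s: 20.9
position: [0.5798, 0.1254, 0.1302]
tcp_rot: [[-0.993, 0.095, 0.075], [0.095, 0.995, 0.0], [-0.075, 0.007, -0.997]]
force: [0.1, 0.0, -1.3]
opening: 0.14
```

```bash
python3 st.py
```

```text
20.9 [0.5798 0.1254 0.1302] tool y yaw 84.54344487339104 [ 0.1  0.  -1.3] 0.14039269496403975 [  1.5  34.9  95.4  -0.1  45.4 -83. ]
```

Call:
{"api": "play_rows", "payload": {
  "increments": [
    {"dp": [0,0,-3],"turn": 0},
    {"dp": [0,0,-3],"turn": 0},
    {"dp": [0,0,-3],"turn": 0},
    {"dp": [0,0,-3],"turn": 0},
    {"dp": [0,0,0],"turn": 0}
  ]
}}

```text
time_s: 21.4
position: [0.5848, 0.1252, 0.1241]
tcp_rot: [[-0.992, 0.093, 0.087], [0.094, 0.996, -0.001], [-0.087, 0.007, -0.996]]
force: [-1.0, -0.1, -1.9]
opening: 0.136
```

```bash
python3 st.py; python3 look.py w16|head -1
```

```text
21.4 [0.5848 0.1252 0.1241] tool y yaw 84.64726667146974 [-1.  -0.1 -1.9] 0.13649955425729166 [  1.5  35.6  95.4  -0.3  44.  -83. ]
2737 std 0.0004968604582526875 n [ 0.12721416 -0.01792486  0.99171329] tilt 7.381233807871282 in tray frame (deg roll about x,y) [  0.34935427 -17.3499233    0.        ] tray-h of tile top mm 28.891089982429158 mean [0.55343652 0.12782532 0.10222033]
```

Call:
{"api": "play_rows", "payload": {
  "increments": [
    {"dp": [-1,0,-3],"turn": 0},
    {"dp": [-1,0,-3],"turn": 0},
    {"dp": [-1,0,-3],"turn": 0},
    {"dp": [-1,0,-2],"turn": 0},
    {"dp": [0,0,0],"turn": 0}
  ]
}}

```text
time_s: 21.95
position: [0.5883, 0.1251, 0.1192]
tcp_rot: [[-0.99, 0.092, 0.106], [0.092, 0.996, -0.002], [-0.106, 0.008, -0.994]]
force: [-1.3, -0.2, -1.6]
opening: 0.136
```

```bash
python3 st.py; python3 look.py w17|head -1
```

```text
21.95 [0.5883 0.1251 0.1192] tool y yaw 84.72172021880522 [-1.3 -0.2 -1.6] 0.13643474181470175 [  1.5  35.9  95.9  -0.4  42.1 -82.9]
2912 std 0.0004610661948822369 n [ 0.23273082 -0.02782701  0.97214301] tilt 13.555580774131709 in tray frame (deg roll about x,y) [  0.35583857 -11.37274423   0.        ] tray-h of tile top mm 28.833622311208174 mean [0.55585904 0.12799038 0.10103922]
```

Call:
{"api": "play_rows", "payload": {
  "increments": [
    {"dp": [-1,0,-3],"turn": 0},
    {"dp": [-1,0,-3],"turn": 0},
    {"dp": [-1,0,-3],"turn": 0},
    {"dp": [-1,0,-3],"turn": 0},
    {"dp": [0,0,0],"turn": 0}
  ]
}}

```text
time_s: 22.5
position: [0.5919, 0.1249, 0.1118]
tcp_rot: [[-0.988, 0.091, 0.125], [0.091, 0.996, -0.002], [-0.125, 0.009, -0.992]]
force: [0.2, -0.6, -0.4]
opening: 0.135
```

```bash
python3 st.py; python3 look.py w18|head -1
```

```text
22.5 [0.5919 0.1249 0.1118] tool y yaw 84.79697395256483 [ 0.2 -0.6 -0.4] 0.13513786093325247 [  1.5  36.6  96.4  -0.5  39.8 -82.9]
1951 std 0.00041971448983875025 n [ 0.3797127  -0.04062073  0.92421222] tilt 22.450137677272597 in tray frame (deg roll about x,y) [ 0.30783773 -2.55098345  0.        ] tray-h of tile top mm 28.648917868372152 mean [0.56463403 0.12701024 0.09671885]
```

Call:
{"api": "play_rows", "payload": {
  "increments": [
    {"dp": [-1,0,-2],"turn": 0},
    {"dp": [-0.5,0,-1],"turn": 0},
    {"dp": [0,0,-0.5],"turn": 0},
    {"dp": [0,0,0],"turn": 0},
    {"dp": [0,0,0],"turn": 0}
  ]
}}

```text
time_s: 23.05
position: [0.5928, 0.125, 0.1099]
tcp_rot: [[-0.987, 0.09, 0.132], [0.09, 0.996, -0.002], [-0.131, 0.009, -0.991]]
force: [0.0, -0.2, 3.8]
opening: 0.138
```

```bash
python3 st.py; python3 look.py w19
```

```text
23.05 [0.5928 0.125  0.1099] tool y yaw 84.86031730889076 [ 0.  -0.2  3.8] 0.13801345922525532 [  1.5  36.7  96.6  -0.5  39.1 -82.9]
1723 std 0.000406234560856787 n [ 0.41000818 -0.04178094  0.91112439] tilt 24.33880109613306 in tray frame (deg roll about x,y) [ 0.21369126 -0.66206056  0.        ] tray-h of tile top mm 28.16297998291198 mean [0.56691389 0.12695998 0.09512194]
156 206 316 [ 62.3 -90.6 -31.9  27.7]
160 207 316 [ 59.9 -90.9 -32.1  28. ]
164 207 315 [ 57.1 -90.8 -31.5  28.1]
168 208 314 [ 54.2 -91.  -31.6  28.1]
172 209 314 [ 51.2 -91.4 -32.1  28.1]
176 210 313 [ 48.6 -91.1 -32.2  28.6]
180 211 312 [ 45.6 -91.2 -32.3  28.8]
184 211 311 [ 42.2 -90.8 -31.9  28.5]
188 212 311 [ 38.8 -91.4 -32.   28.5]
192 213 310 [ 35.3 -91.4 -32.3  28.5]
196 214 309 [ 31.9 -90.9 -32.4  28.6]
200 141 308 [ 27.9 -90.9  14.6  28.3]
204 140 308 [ 24.6 -91.8  14.2  28.8]
208 158 307 [ 20.4 -91.3   4.1  28.5]
212 231 292 [ 16.5 -81.7 -41.9  28.7]
```

View pics/w19a.png

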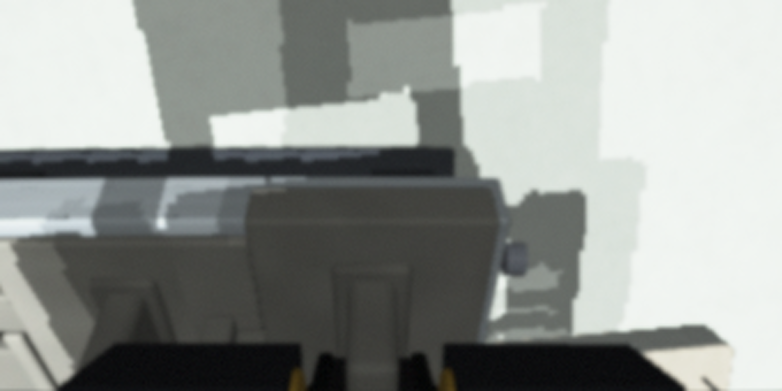

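Call:
{"api": "play_rows", "payload": {
  "increments": [
    {"dp": [1,0,3],"turn": 0},
    {"dp": [1,0,3],"turn": -0.004},
    {"dp": [5.4,-0.9,-1.8],"turn": -0.004},
    {"dp": [5.4,-0.9,-1.8],"turn": 0},
    {"dp": [5.4,-0.9,-1.8],"turn": 0}
  ]
}}

```text
time_s: 23.6
position: [0.6098, 0.1225, 0.108]
tcp_rot: [[-0.987, 0.099, 0.126], [0.099, 0.995, -0.003], [-0.126, 0.01, -0.992]]
force: [0.3, -0.1, -1.6]
opening: 0.141
```

Call:
{"api": "play_rows", "payload": {
  "increments": [
    {"dp": [0,0,0],"turn": 0},
    {"dp": [0,0,0],"turn": 0},
    {"dp": [0,0,0],"turn": 0},
    {"dp": [0,0,0],"turn": 0},
    {"dp": [0,0,0],"turn": 0}
  ]
}}

```text
time_s: 24.1
position: [0.6104, 0.1221, 0.1068]
tcp_rot: [[-0.987, 0.099, 0.125], [0.1, 0.995, -0.003], [-0.125, 0.009, -0.992]]
force: [0.4, 0.2, -1.8]
opening: 0.136
```

```bash
python3 st.py; python3 look.py w20; python3 - <<'E'
from ext import *
im=load('w20')['im']
cv2.imwrite('pics/w20b.png',cv2.resize(im[115:225,120:345],None,fx=3.5,fy=3.5,interpolation=cv2.INTER_CUBIC))
E
```

```text
24.1 [0.6104 0.1221 0.1068] tool y yaw 84.30356933538334 [ 0.4  0.2 -1.8] 0.1357472626221506 [  1.2  38.   93.9  -0.5  40.9 -82.7]
1737 std 0.0004155185816962181 n [ 0.41293189 -0.04803264  0.90949443] tilt 24.564420985647182 in tray frame (deg roll about x,y) [ 0.55488264 -0.44143333  0.        ] tray-h of tile top mm 32.89696781297072 mean [0.58419246 0.12456717 0.09221958]
156 206 316 [ 44.9 -89.9 -31.1  32.4]
160 207 316 [ 42.5 -90.4 -31.2  32.8]
164 208 315 [ 39.7 -90.2 -31.3  32.8]
168 208 314 [ 36.8 -89.8 -30.6  32.9]
172 209 314 [ 33.8 -90.3 -31.2  32.8]
176 210 313 [ 31.2 -90.2 -31.3  33.4]
180 135 312 [ 28.1 -89.9  14.4  33.1]
184 134 311 [ 25.1 -89.9  13.2  33.3]
188 150 311 [ 21.4 -90.4   4.2  33.2]
192 153 310 [ 18.1 -90.1   3.9  33.3]
196 155 309 [ 14.4 -90.    3.8  33.2]
200 157 308 [ 10.9 -89.7   3.9  33.3]
204 158 308 [  7.1 -90.6   3.9  33.2]
208 160 307 [  3.2 -90.    4.1  33.2]
212 231 292 [ -0.7 -80.6 -40.7  33.4]
```

View pics/w20b.png

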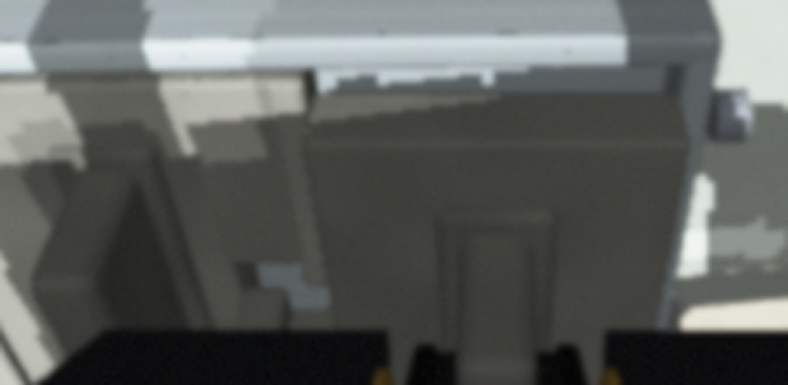

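```bash
python3 - <<'E'
from ext import *
c=load('w20')
uv=np.array([(668,68),(718,42),(305,75),(302,115),(300,200)],float)/3.5+[120-.36,115-.36]
s=rays(c,uv);d=np.c_[s[:,0],-s[:,1],-np.ones(len(s))]@c['attitude'].T;o=c['xyz']
tt=((t0+.014*ez-o)@ez)/(d@ez);print(np.round((o+d*tt[:,None]-t0)@RT*1000,1))
E
```

```text
[[ 46.1 -89.4  14. ]
 [ 51.1 -96.9  14. ]
 [ 45.4 -29.1  14. ]
 [ 37.2 -27.4  14. ]
 [ 17.6 -24.1  14. ]]
```

```bash
python3 - <<'E'
from ext import *
c=load('w20');im=c['im']
a=cv2.resize(im[118:160,190:250],None,fx=12,fy=12,interpolation=cv2.INTER_CUBIC)
b=cv2.resize(im[118:185,295:335],None,fx=8,fy=8,interpolation=cv2.INTER_CUBIC)
cv2.imwrite('pics/w20c.png',cv2.convertScaleAbs(a,alpha=1.5));cv2.imwrite('pics/w20d.png',cv2.convertScaleAbs(b,alpha=1.5))
X=(cloud('w20')[1]-t0)@RT*1000
for v in (135,138,142,150,160): print(v,[tuple(np.round(X[v,u],0).astype(int)) if X[v,u][0]==X[v,u][0] else None for u in range(300,330,2)])
E
```

```text
135 [(np.int64(36), np.int64(-86), np.int64(1)), (np.int64(36), np.int64(-87), np.int64(0)), (np.int64(36), np.int64(-88), np.int64(0)), (np.int64(36), np.int64(-90), np.int64(0)), (np.int64(36), np.int64(-91), np.int64(-1)), (np.int64(36), np.int64(-92), np.int64(0)), (np.int64(39), np.int64(-93), np.int64(5)), (np.int64(43), np.int64(-92), np.int64(11)), (np.int64(45), np.int64(-93), np.int64(13)), (np.int64(45), np.int64(-94), np.int64(13)), (np.int64(46), np.int64(-95), np.int64(15)), (np.int64(45), np.int64(-96), np.int64(14)), (np.int64(45), np.int64(-97), np.int64(14)), (np.int64(-3), np.int64(-120), np.int64(-57)), (np.int64(-3), np.int64(-122), np.int64(-57))]
138 [(np.int64(34), np.int64(-86), np.int64(0)), (np.int64(34), np.int64(-87), np.int64(0)), (np.int64(34), np.int64(-89), np.int64(1)), (np.int64(34), np.int64(-90), np.int64(1)), (np.int64(33), np.int64(-91), np.int64(0)), (np.int64(35), np.int64(-92), np.int64(2)), (np.int64(38), np.int64(-92), np.int64(7)), (np.int64(42), np.int64(-92), np.int64(12)), (np.int64(43), np.int64(-93), np.int64(13)), (np.int64(43), np.i
[... 1609 characters left out ...]
(9))]
160 [(np.int64(42), np.int64(-82), np.int64(33)), (np.int64(42), np.int64(-83), np.int64(33)), (np.int64(42), np.int64(-84), np.int64(33)), (np.int64(42), np.int64(-85), np.int64(33)), (np.int64(43), np.int64(-86), np.int64(34)), (np.int64(42), np.int64(-87), np.int64(33)), (np.int64(41), np.int64(-88), np.int64(32)), (np.int64(43), np.int64(-89), np.int64(34)), (np.int64(42), np.int64(-90), np.int64(32)), (np.int64(27), np.int64(-97), np.int64(14)), (np.int64(-24), np.int64(-116), np.int64(-48)), (np.int64(-23), np.int64(-117), np.int64(-46)), (np.int64(-23), np.int64(-119), np.int64(-47)), (np.int64(-24), np.int64(-121), np.int64(-47)), (np.int64(-24), np.int64(-123), np.int64(-47))]
```

View pics/w20c.png

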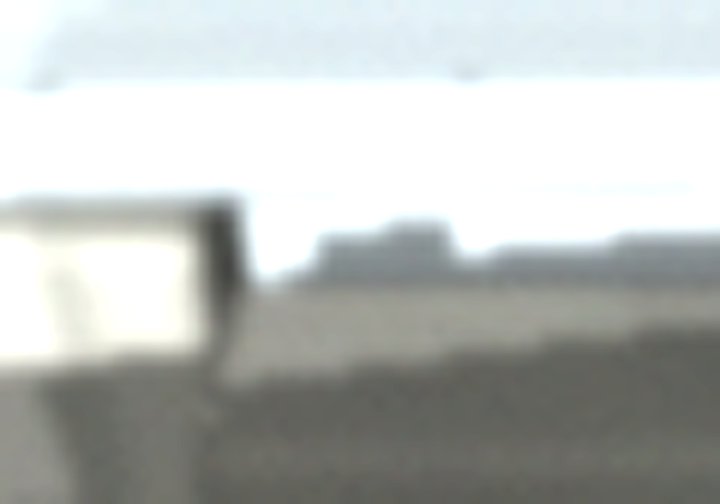

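View pics/w20d.png

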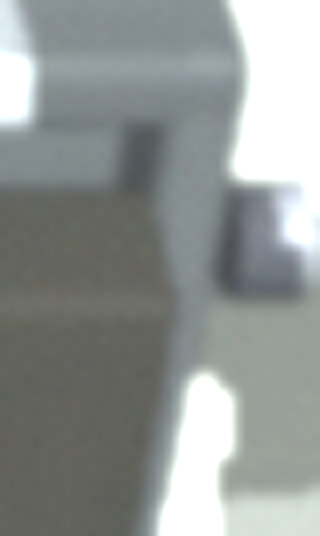

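Call:
{"api": "play_rows", "payload": {
  "increments": [
    {"dp": [-0.8,0.1,-1.8],"turn": 0},
    {"dp": [-0.9,0.1,-2],"turn": 0},
    {"dp": [-0.9,0.1,-2],"turn": 0},
    {"dp": [-0.9,0.1,-2],"turn": 0},
    {"dp": [0,0,0],"turn": 0}
  ]
}}

```text
time_s: 24.65
position: [0.6061, 0.1226, 0.0985]
tcp_rot: [[-0.987, 0.099, 0.125], [0.099, 0.995, -0.003], [-0.124, 0.009, -0.992]]
force: [0.1, -0.9, -1.0]
opening: 0.136
```

```bash
python3 st.py; python3 look.py w21;python3 - <<'E'
from ext import *
im=load('w21')['im']
cv2.imwrite('pics/w21b.png',cv2.convertScaleAbs(cv2.resize(im[115:225,120:345],None,fx=3.5,fy=3.5,interpolation=cv2.INTER_CUBIC),alpha=1.5))
E
```

```text
24.65 [0.6061 0.1226 0.0985] tool y yaw 84.31484590124558 [ 0.1 -0.9 -1. ] 0.13638666104246794 [  1.3  38.5  94.8  -0.5  39.6 -82.6]
1765 std 0.0004121226108199353 n [ 0.40955773 -0.0477614   0.9110331 ] tilt 24.351488764018715 in tray frame (deg roll about x,y) [ 0.55726567 -0.65445483  0.        ] tray-h of tile top mm 23.53247953529149 mean [0.57986967 0.12511327 0.08391766]
152 221 309 [ 46.2 -86.3 -39.2  21. ]
156 206 316 [ 45.4 -90.  -31.3  23.2]
160 207 316 [ 42.8 -90.4 -31.3  23.4]
164 208 315 [ 40.  -90.4 -31.6  23.4]
168 208 314 [ 37.2 -90.1 -30.9  23.5]
172 209 314 [ 34.2 -90.5 -31.3  23.5]
176 210 313 [ 31.6 -90.5 -31.5  23.9]
180 136 312 [ 28.4 -90.3  13.3  23.7]
184 133 311 [ 25.4 -90.   13.9  23.9]
188 151 311 [ 21.7 -90.6   4.   23.7]
192 153 310 [ 18.3 -90.3   4.1  23.8]
196 155 309 [ 14.7 -90.4   4.1  23.7]
200 156 308 [ 11.2 -90.    3.9  23.8]
204 158 308 [  7.5 -90.4   3.9  23.9]
208 160 307 [  3.6 -90.2   4.1  23.9]
212 231 292 [ -0.5 -80.9 -40.8  23.9]
```

View pics/w21b.png

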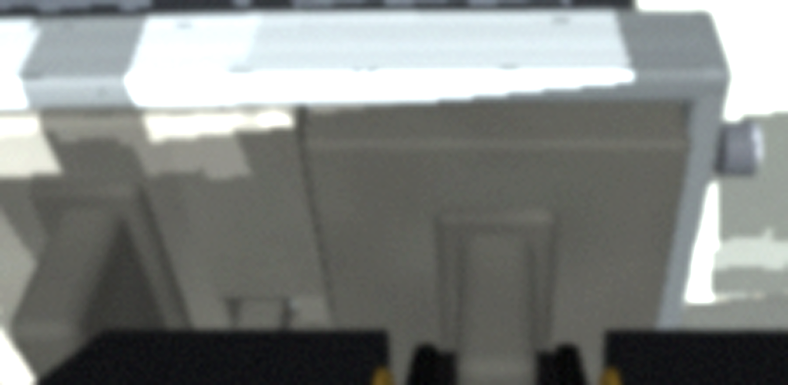

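Call:
{"api": "play_rows", "payload": {
  "increments": [
    {"dp": [-0.3,0,-1.5],"turn": 0},
    {"dp": [-0.5,0,-1.5],"turn": 0},
    {"dp": [-0.6,0,-1.5],"turn": 0},
    {"dp": [-0.6,0,-1.5],"turn": 0},
    {"dp": [0,0,0],"turn": 0}
  ]
}}

```text
time_s: 25.2
position: [0.6044, 0.1226, 0.0922]
tcp_rot: [[-0.987, 0.099, 0.125], [0.099, 0.995, -0.003], [-0.125, 0.009, -0.992]]
force: [0.2, 0.1, -2.1]
opening: 0.135
```

```bash
python3 st.py; python3 look.py w22|head -8
```

```text
25.2 [0.6044 0.1226 0.0922] tool y yaw 84.31636007617661 [ 0.2  0.1 -2.1] 0.13479067760291233 [  1.3  39.   95.2  -0.5  38.6 -82.6]
1750 std 0.00041282899823417334 n [ 0.41229933 -0.04822466  0.9097712 ] tilt 24.5262474210035 in tray frame (deg roll about x,y) [ 0.5691848  -0.47992064  0.        ] tray-h of tile top mm 17.09077668615943 mean [0.57822735 0.12491467 0.07756402]
154 207 316 [ 44.8 -89.9 -31.6  15.7]
158 207 316 [ 43.  -89.8 -31.5  16.9]
162 22 316 [ 40.4 -90.8  76.4  16.9]
166 208 315 [ 37.5 -90.3 -31.1  17. ]
170 209 314 [ 34.6 -89.9 -31.3  17. ]
174 125 313 [ 31.5 -89.9  18.6  16.7]
178 20 312 [ 29.  -89.8  86.   17.2]
```

No contact so far; tile top is 3 mm above the rim. Lowering the last bit.

Call:
{"api": "play_rows", "payload": {
  "increments": [
    {"dp": [-0.4,0,-1],"turn": 0},
    {"dp": [-0.4,0,-1],"turn": 0},
    {"dp": [-0.4,0,-1],"turn": 0},
    {"dp": [0,0,0],"turn": 0},
    {"dp": [0,0,0],"turn": 0}
  ]
}}

```text
time_s: 25.75
position: [0.6038, 0.1226, 0.0896]
tcp_rot: [[-0.987, 0.099, 0.127], [0.099, 0.995, -0.003], [-0.127, 0.01, -0.992]]
force: [-0.5, 0.1, -0.9]
opening: 0.134
```

```bash
python3 st.py; python3 look.py w23|head -1;python3 - <<'E'
from ext import *
im=load('w23')['im']
cv2.imwrite('pics/w23b.png',cv2.convertScaleAbs(cv2.resize(im[115:225,120:345],None,fx=3.5,fy=3.5,interpolation=cv2.INTER_CUBIC),alpha=1.5))
E
```

```text
25.75 [0.6038 0.1226 0.0896] tool y yaw 84.3207897963885 [-0.5  0.1 -0.9] 0.13429560433464952 [  1.3  39.2  95.5  -0.5  38.1 -82.6]
1823 std 0.00041799595614391307 n [ 0.41415668 -0.04895216  0.90888829] tilt 24.647828918550694 in tray frame (deg roll about x,y) [ 0.60085936 -0.35901681  0.        ] tray-h of tile top mm 14.419341047414834 mean [0.57795328 0.12448839 0.07472531]
```

View pics/w23b.png

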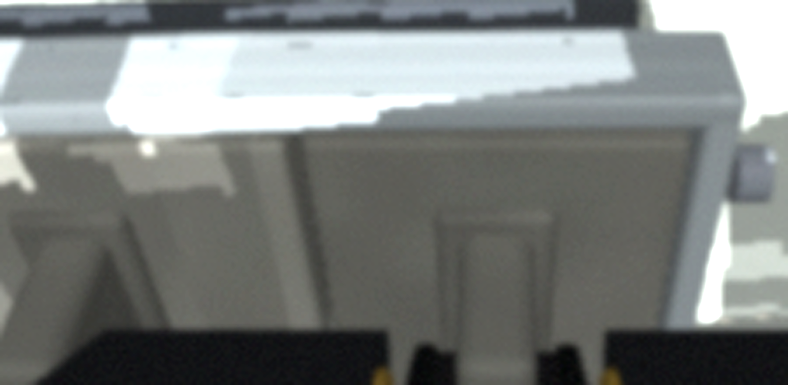

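Call:
{"api": "play_rows", "payload": {
  "increments": [
    {"dp": [0,0,0],"turn": 0},
    {"dp": [0,0,0],"turn": 0},
    {"dp": [0,0,0],"turn": 0},
    {"dp": [0,0,0],"turn": 0},
    {"dp": [0,0,0],"turn": 0}
  ],
  "claw": 0.4
}}

```text
time_s: 26.3
position: [0.6047, 0.1227, 0.0904]
tcp_rot: [[-0.987, 0.099, 0.129], [0.099, 0.995, -0.003], [-0.129, 0.01, -0.992]]
force: [0.5, 0.4, 0.1]
opening: 0.388
```

Call:
{"api": "play_rows", "payload": {
  "increments": [
    {"dp": [0,0,5],"turn": 0},
    {"dp": [0,0,20],"turn": 0},
    {"dp": [0,-5,30],"turn": 0},
    {"dp": [5,-20,35],"turn": 0},
    {"dp": [10,-25,30],"turn": 0}
  ]
}}

```text
time_s: 26.8
position: [0.6139, 0.0745, 0.2095]
tcp_rot: [[-0.989, 0.094, 0.115], [0.095, 0.996, -0.002], [-0.114, 0.009, -0.993]]
force: [-0.3, 0.7, 0.5]
opening: 0.403
```

```bash
python3 st.py; cat > fin.py <<'E'
from ext import *
import sys
tag=sys.argv[1]
im,d,c=cap('wrist',tag);cap('top',tag+'t');cap('scene',tag+'s')
cv2.imwrite(f'pics/{tag}a.png',cv2.resize(im[:220],None,fx=1.56,fy=1.56))
c,P=cloud(tag);X=(P-t0)@RT*1000
def st(x0,x1,y0,y1):
    m=(X[...,0]>x0)&(X[...,0]<x1)&(X[...,1]>y0)&(X[...,1]<y1);return m.sum(),np.round(np.nanmedian(X[m][:,2]),2)
for n,b in dict(w_up=(25,42,-12,0),w_up2=(25,42,22,42),w_dn=(-35,-20,-10,0),w_dn2=(-35,-20,22,42),n_up=(25,42,-48,-36),n_up2=(25,42,-86,-74),n_dn=(-40,-20,-48,-36),n_dn2=(-40,-20,-86,-74),n_tab=(-22,-10,-24,-14),fixed=(-30,-5,55,85),rimup=(48.5,51.5,-80,80),rimdn=(-51.5,-48.5,-80,80)).items(): print(n,st(*b))
E
python3 fin.py w24
```

```text
26.8 [0.6139 0.0745 0.2095] tool y yaw 84.5905977598891 [-0.3  0.7  0.5] 0.4032092352254313 [ -3.6  29.5  89.8   0.4  54.  -88.3]
w_up (np.int64(354), np.float64(12.87))
w_up2 (np.int64(597), np.float64(12.86))
w_dn (np.int64(107), np.float64(13.7))
w_dn2 (np.int64(179), np.float64(14.01))
n_up (np.int64(378), np.float64(13.15))
n_up2 (np.int64(348), np.float64(13.2))
n_dn (np.int64(139), np.float64(14.04))
n_dn2 (np.int64(138), np.float64(14.05))
n_tab (np.int64(74), np.float64(14.04))
fixed (np.int64(478), np.float64(13.89))
rimup (np.int64(1426), np.float64(13.72))
rimdn (np.int64(249), np.float64(13.76))
```

View pics/w24a.png

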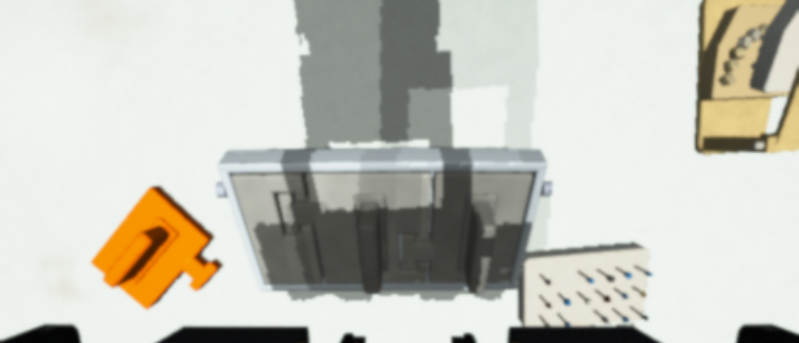

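Call:
{"api": "play_rows", "payload": {
  "increments": [
    {"dp": [0,0,10],"turn": 0},
    {"dp": [0,0,0],"turn": 0},
    {"dp": [0,0,0],"turn": 0},
    {"dp": [0,0,0],"turn": 0},
    {"dp": [0,0,0],"turn": 0}
  ]
}}

```text
time_s: 27.45
position: [0.612, 0.0756, 0.2167]
tcp_rot: [[-0.989, 0.096, 0.11], [0.097, 0.995, -0.001], [-0.11, 0.01, -0.994]]
force: [-0.9, 0.3, 0.7]
opening: 0.399
```

```bash
python3 fin.py w25; python3 - <<'E'
from h import *
a=load('w25')['im'];b=load('w25s')['im'];
cv2.imwrite('pics/w25c.png',cv2.resize(a[85:205,130:370],None,fx=3.3,fy=3.3,interpolation=cv2.INTER_CUBIC))
cv2.imwrite('pics/w25d.png',cv2.resize(b[145:265,150:350],None,fx=4,fy=4,interpolation=cv2.INTER_CUBIC))
t0=load('top0')['im'].astype(int);t1=load('w25t')['im'].astype(int)
for n,(u,v) in dict(tin=(298,258),model=(240,132)).items(): print(n,np.abs(t0-t1)[v-22:v+22,u-22:u+22].max(2).mean())
E
```

```text
w_up (np.int64(342), np.float64(12.94))
w_up2 (np.int64(551), np.float64(12.86))
w_dn (np.int64(101), np.float64(13.63))
w_dn2 (np.int64(173), np.float64(13.95))
n_up (np.int64(328), np.float64(13.03))
n_up2 (np.int64(336), np.float64(12.95))
n_dn (np.int64(128), np.float64(13.96))
n_dn2 (np.int64(132), np.float64(14.02))
n_tab (np.int64(71), np.float64(14.05))
fixed (np.int64(459), np.float64(13.82))
rimup (np.int64(1204), np.float64(13.14))
rimdn (np.int64(231), np.float64(13.76))
tin 35.04752066115702
model 34.99328512396694
```

View pics/w25c.png

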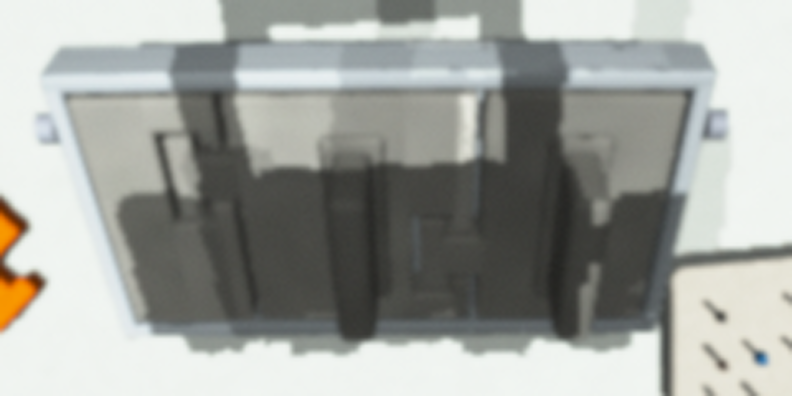

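View pics/w25d.png

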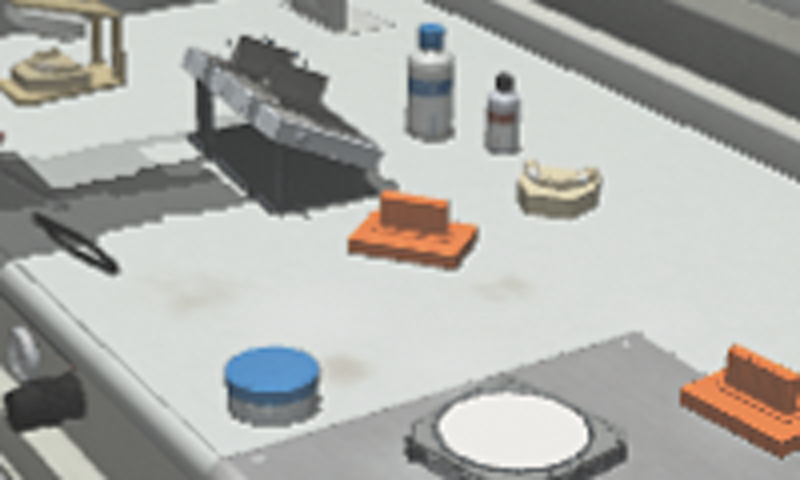

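```bash
python3 -c "
from rig import bot
print(bot.hand_in())"
```

```text
the job is handed in; nothing more can be done
None
```

Both loose hearth tiles are back in the tray and I handed the job in at about 27.6 s. I gripped each tile by its rib and pressed it down on the tray's uphill rim until it tilted to match the slope. Then I lowered it straight in: the wide tile into the fixed piece's notch first, then the narrow tile into the wide tile's notch.

**Fit:** the last depth check had the tops of both tiles, the narrow tile's tab and the fixed piece at 12.9 to 14.1 mm above the tray floor. The rim read 13.1 to 13.8 mm. The uphill ends of both tiles read about 1 mm lower than their downhill ends, and the uphill rim also read low, so I put most of that down to the camera angle. The pictures show both tabs in their notches with even gaps. The only forces I read were a few newtons.

**Bystanders:** in the side-camera picture the plaster model, the tin and the orange look-alikes are where they started. My pixel comparison from the top camera for the tin and model was inconclusive: both patches differed by about 35 grey levels. I think the arm and its shadow caused that, but I did not confirm it.

**Tray direction:** the task text says the tray slopes down to the robot's right. The cameras showed it sloping down away from the robot, with the fixed piece at the right-hand end, and I worked from the cameras. The gripper also drifted to about 7° off vertical by the end, which I allowed for by measuring the tile itself.

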